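# Refit the solder waste cup in its inclined holder

## Robot

A 6-joint arm with a two-finger parallel gripper is mounted at the origin on the work surface. World frame = base frame: x ahead of the robot, y to its left, z up, the work surface at z = 0. Lengths are in m, angles in rad, forces in N, time in s.
With the tool pointing down it reaches from about 0.425 to 0.95 m from the base axis. Payload 14.7 kg.
Tool frame: the origin (TCP) lies on the centre line of the jaws, within the pads' length; the fingertips stand arm.tip_extent ahead of it and the grasp point (between the pads) is the TCP (arm.tip_extent is the distance from the TCP to the fingertips, in m); x points along the fingers, z is the direction in which the jaws open and shut, and the axes are right-handed (so a half turn about x gives the same grasp; the last joint's range is limited). The gripper opens to 85 mm and grips with 20 to 120 N. Pads are 22 mm wide; open, the fingers measure 114 mm over their backs; the gripper's body (76 mm by 85 mm) begins 54 mm behind the grasp point. The pads swing forward as they close: fully open they stand 13 mm farther back than shut.
Start: joints at [-1.353, 0.48, 1.596, -0, 1.065, -0.047], TCP at [0.17, -0.627, 0.25] pointing down, gripper open.
Joint ranges: [-2.75, 2.75], [-0.82, 2.05], [0.23, 2.67], [-1.56, 4.7], [0.09, 2.69], [-2.92, 2.92]. Speed limits (rad/s): [1.89, 1.89, 2.39, 3.01, 3.01, 3.01].

## Interface

Orientations are given as a 3x3 rotation matrix whose columns are the frame's x, y, z axes.
In Python, from rig import arm gives the robot as it stands.
- The arm moves only by the tool servo_tool, never from a script. Its argument "motion" is a list of rows, each an object with "xyz": the shift along the tool's x, y, z scaled (see below), a list of three; "angular": the turn, a rotation vector about the tool's x, y, z scaled (see below), a list of three; "jaw": the opening, from 0 (shut) to 1 (fully open). In form: [{"xyz": [dx, dy, dz], "angular": [ax, ay, az], "jaw": jaw}, ...]. A call has 1 to 12 rows; each row is the pose to reach, as a shift and turn from the pose measured when the call began, along the tool's axes at that moment; what a row does not reach only later rows make up. The controller multiplies each number of a shift by 10 cm and each number of a turn by 90 degrees. A row lasts 1/12 s, in which the tool goes at most 41.7 mm and 7.16 degrees, less where a joint would pass 70% of its speed; a pose out of reach is approached as far as the arm can. A call with a number of a shift or a turn outside -1 to 1 is refused whole. A call with a gripper value outside its range is refused whole. The fingers move at their own pace and stop on an object; "grip_force" is the grip in N (left out, the last holds). Time passes only in rows, so rows that repeat a pose let the fingers close. It gives the time, the measured TCP pose, the force and the opening at its end, in the units of the state.
- arm.get_state(): the state, without advancing time (a new reading comes with each control period).
- arm.get_image(name): name is "scene" or "top"; returns (picture, depth): 400x640x3 uint8, blue, green, red; 400x640 float32, m along the optical axis (not along the pixel's ray), 0 where there is no reading.
- arm.camera_params(name): a dict with "fx", "fy", "cx", "cy" (pixels), "distortion" ([k1, k2, p1, p2, k3] as OpenCV has them; the pictures are not rectified), "R" (3x3) and "t" (3): a world point X has camera coordinates R X + t. Camera axes: x right, y down, z forward; pixel columns grow to the right and rows downward; lengths in m; the calibration is good to about 2 mm. A picture is of the moment at which its call begins. camera_params takes no time and is no camera call.
- arm.finish_job(): hands the job in, once; it reports no verdict.
The state is a dict: "time_s": time; "joint_pos": joint angles; "dq": joint speeds; "joint_efforts": joint torques, N m; "eef_pos": TCP position; "eef_rot": TCP orientation; "ft_force": force on the tool from outside, world axes, zero at the start; "wrist_torque": the same for the moment, N m; "finger_gap": finger opening in m.
Only numpy, scipy, OpenCV 4.12 (cv2) and the standard library are available. Lean on these libraries where they do the work, as an engineer would, in place of code of your own. Each camera call takes 0.05 s, during which the arm holds its last target. There are 200 camera calls.

## Task

Put the empty steel solder waste cup back into the blue inclined holder of the soldering stand: enter it square with its brass lip about a quarter turn away from the red mark, and ease it down with a twist rather than pushing it straight in, until its flange is fully home on the holder's rim with the lip at the red mark. Then tug it straight out along its axis with about 8 N to make sure that the spring leaves hold it, check that it is still home, and let go. Leave everything else on the bench where it is.

Things in the scene. Friction and masses are not known exactly. Their poses are not given: they have to be found in the camera images.
- cup_mid (a point): Loose stainless cup, 140 g, upright on the bench. From the foot up: a plain spigot 50 mm across, 24 mm long; a flange 58 mm across, 3.5 mm thick; a thin-walled body 48 mm across, open on top, rim 60 mm above the foot. This point is on its axis 44 mm above the foot, half-way up the body above the flange, where it is gripped. z: up its axis, x: towards its brass lip.
- cup_flange (a point): The centre of the underside of the cup's flange, on the axis, 24 mm above the foot. Same axes as cup_mid. When the cup is fully home it coincides with seat.
- cup_lip (a point): The brass wiping lip: an upright tab 12 mm wide, 10 mm high and 2 mm thick on the cup's rim, flush with the body's outside. This point is the tab's centre, 23 mm from the axis towards the cup's x, 65 mm above the foot (5 mm above the rim).
- seat: Blue cup holder, fixed on the stand: a round socket 72 mm across outside, bore 53 mm across and 33 mm deep, leaning 35 degrees from vertical, its mouth facing up and back to the robot. Origin: centre of the mouth, 92 mm above the bench, level with the flat rim on which the cup's flange rests. z: out of the mouth along the bore; x: across the rim to the red mark at its highest point.
- basket (a joint): The copper spring basket in the bore: four leaves, 45 degrees either side of the red mark and opposite, that centre the spigot; their knees, 16 mm down, grip it. It then takes about 38 N to slide the cup straight in or out, under half of that while it is turned a quarter turn on the way (0.9 N m). The basket gives 0.1 mm for 4 N along the bore: value in m, 0 free, + outwards; over 0.65 mm (26 N) strains it.
- stand: Soldering stand, fixed: grey base plate 150 x 230 mm, 14 mm high, that carries the holder. Origin under the centre of the base, z up, x away from the robot at yaw 0. The holder's mouth is at x -20, y +50, z 92 mm; an empty wire coil for the iron, 36 mm across, stands 125 mm to its -y side, leaning like the holder, up to 150 mm high.
- mug: Bystander: loose blue ceramic mug, 78 mm across, 92 mm high, 300 g, handle towards its y. Origin under its centre.
- reel: Bystander: loose solder reel standing on its flange, 60 mm across, 45 mm high. Origin under its centre.
- driver: Bystander: loose screwdriver with an orange handle, lying along its x, 170 mm long. Origin at its middle on the bench.
- pump: Bystander: loose blue desoldering pump lying along its x, 178 mm long, about 22 mm high. Origin at its middle on the bench.
- paddle: Bystander: loose Morse paddle on a heavy black base 85 x 75 mm, 64 mm high, red finger pieces towards its -x. Origin under the base.
- filter: Bystander: loose die-cast aluminium filter box 62 x 110 mm, 36 mm high, with coaxial sockets at both ends. Origin under its centre.
- adapter: Bystander: loose coaxial adapter, 60 mm long, 19 mm thick, lying along its x. Origin at its middle on the bench.
Mind the look-alikes: they are no part of the job. Several things look just like the part that bears cup_mid: the one meant starts nearest to the robot's base.

How it is judged:
On the way, in this order (a step that is already met when the one before it is completed fails the run):
1. the cup is entered square in the holder's mouth, its spigot 3 to 18 mm in, with the brass lip still more than 40 degrees away from the red mark (z of cup_flange in the frame of seat between 0.006 and 0.021 m and x of cup_flange in the frame of seat between -0.003 and 0.003 m and y of cup_flange in the frame of seat between -0.003 and 0.003 m and angle between the z axis of cup_flange and the z axis of seat, either way round below 0.12 rad and x of cup_lip in the frame of seat below 0.0175 m), for 0.1 s.
2. the cup is twisted fully home: flange within 1.5 mm of the rim and pressed on it, lip within about 24 degrees of the red mark (z of cup_flange in the frame of seat below 0.0015 m and x of cup_flange in the frame of seat between -0.003 and 0.003 m and y of cup_flange in the frame of seat between -0.003 and 0.003 m and angle between the z axis of cup_flange and the z axis of seat, either way round below 0.06 rad and x of cup_lip in the frame of seat above 0.0208 m and contact force between cup and seat above 1 N), for 0.2 s.
3. the cup is tugged outwards with at least 5 N (basket drawn out 0.125 mm), its flange no longer pressed on the rim, and stays within 2 mm of home (value of joint basket above 0.000125 m and contact force between cup and seat below 0.5 N and z of cup_flange in the frame of seat below 0.002 m), for 0.2 s.
At the end, for the whole second after the job is handed in: The cup stands in the holder, released and at rest: flange within 1.5 mm of the rim, centred within 3 mm, square within 3.4 degrees, brass lip within about 24 degrees of the red mark, and every other thing within 20 mm of where it was (z of cup_flange in the frame of seat below 0.0015 m and x of cup_flange in the frame of seat between -0.003 and 0.003 m and y of cup_flange in the frame of seat between -0.003 and 0.003 m and angle between the z axis of cup_flange and the z axis of seat, either way round below 0.06 rad and x of cup_lip in the frame of seat above 0.0208 m and contact force between the fingers and cup below 0.05 N and linear speed of cup below 0.01 m/s); the robot touches nothing.
It fails at once if the spring basket is strained (more than 0.65 mm, 26 N) by pushing the cup straight in or pulling it hard (value of joint basket above 0.00065 m or value of joint basket below -0.00065 m).
It fails at once if the cup is rammed on the rim with more than 60 N (contact force between cup and seat above 60 N).
It fails at once if a bystander is shifted by more than 20 mm (distance of any of mug, reel, driver, pump, paddle, filter, adapter from where it was at the start of the episode above 0.02 m).
It also fails if it takes over 58 s, if anything falls off the work surface, if the arm or the gripper's body presses on something with over 40 N, if the wrist force passes 120 N, or if a joint passes its speed limit or range.

## Working session

There is one attempt and no reset: what is moved stays moved. The work goes in short steps, Python scripts to look and compute and a tool call to move; the robot and the scene stay as the last step left them, time stands still between calls to the robot, and variables do not carry over. Pictures are saved under pics/ and viewed, about 8 in all and at most 12, crops included, and the job is handed in when it is done.

Besides the shell and the picture viewer there is one more tool, called after "Emit:" as a command line: name --argument value ..., lists and objects as JSON in quotes. servo_tool: Moves the arm, as the interface text tells. Shifts and turns lie within -1 to 1; 1 stands for 10 cm of shift or 90 degrees of turn. Its arguments: {"type":"object","properties":{"motion":{"type":"array"},"grip_force":{"type":"number"}},"required":["motion"]}

```bash
mkdir -p pics; ls
python3 - <<'E'
from rig import arm
import cv2,numpy as np
for n in("scene","top"):
    p,d=arm.get_image(n); cv2.imwrite(f"pics/{n}0.png",p); np.save(f"pics/{n}0.npy",d)
    c=arm.camera_params(n); print(n,c)
s=arm.get_state(); print(s, arm.tip_extent)
E
```

```text
pics
scene {'fx': 361.01530771089716, 'fy': 361.01530771089716, 'cx': 318.7051141261325, 'cy': 203.02939210486002, 'distortion': array([-0.03800294,  0.        ,  0.        ,  0.        ,  0.        ]), 'R': array([[-0.52135881,  0.85333158, -0.00319478],
       [ 0.64669452,  0.39266187, -0.65391349],
       [-0.55675056, -0.3429896 , -0.75656258]]), 't': array([ 0.2817903 , -0.33934919,  1.28283301])}
top {'fx': 495.5637039657353, 'fy': 495.5637039657353, 'cx': 307.4273362780422, 'cy': 195.59433538589445, 'distortion': array([-0.05323654,  0.        ,  0.        ,  0.        ,  0.        ]), 'R': array([[ 0.02392124, -0.99959469, -0.0154345 ],
       [-0.99609434, -0.02251921, -0.08537536],
       [ 0.08499318,  0.0174165 , -0.9962293 ]]), 't': array([0.02862397, 0.57355297, 1.07954812])}
{'time_s': 0.1, 'joint_pos': array([-1.35255998e+00,  4.80773554e-01,  1.59681566e+00, -4.97962035e-05,
        1.06508990e+00, -4.66083323e-02]), 'dq': array([-0.00062349, -0.00216905, -0.00246342, -0.0006744 ,  0.00070719,
        0.00102239]), 'joint_efforts': array([ 2.61665642e-03, -9.52253866e+01, -4.31038034e+01, -8.95484732e-05,
        5.43951988e-03,  2.87415071e-05]), 'eef_pos': array([ 0.17006806, -0.6269951 ,  0.24973189]), 'eef_rot': array([[-2.77757735e-04,  9.65126849e-01,  2.61782520e-01],
       [ 1.05125937e-03,  2.61782668e-01, -9.65126277e-01],
       [-9.99999409e-01,  7.13003761e-06, -1.08731080e-03]]), 'ft_force': array([-0.20560989, -0.08499374, -0.61075746]), 'wrist_torque': array([0.01221063, 0.01334699, 0.0416191 ]), 'finger_gap': 0.08534723791205329} 0.019
```

View pics/scene0.png

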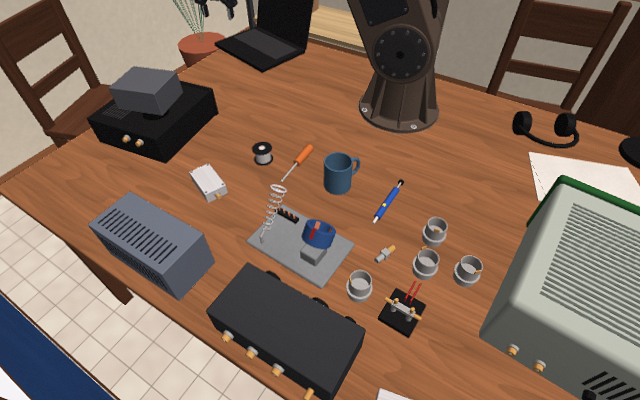

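View pics/top0.png

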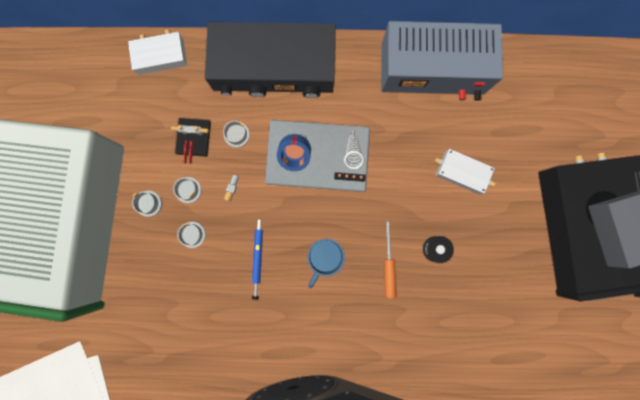

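The four cups are at top-view pixels (191,235), (187,190), (147,203) and (235,134). The base axis projects to about (320,459), so the target is the one at (191,235), which is (435,230) in the scene view. The holder is at top (294,152) and the stand plate is centred near (317,155). Next I measure positions from the depth image and view enlarged crops.

```bash
cat > h.py <<'E'
import cv2,numpy as np
from rig import arm
def K(c): return np.array([[c['fx'],0,c['cx']],[0,c['fy'],c['cy']],[0,0,1]])
def cloud(n,d,box):
    c=arm.camera_params(n);u0,v0,u1,v1=box
    u,v=np.meshgrid(np.arange(u0,u1),np.arange(v0,v1))
    p=np.stack([u.ravel(),v.ravel()],1).astype(float)
    q=cv2.undistortPoints(p[:,None],K(c),c['distortion'])[:,0]
    z=d[v0:v1,u0:u1].ravel();m=z>0
    X=(np.c_[q,np.ones(len(q))]*z[:,None]-c['t'])@c['R']
    return X[m],p[m].astype(int)
def proj(n,X):
    c=arm.camera_params(n)
    return cv2.projectPoints(np.atleast_2d(np.asarray(X,float)),cv2.Rodrigues(c['R'])[0],c['t'],K(c),c['distortion'])[0][:,0]
def circ(P):
    A=np.c_[2*P[:,:2],np.ones(len(P))];s=np.linalg.lstsq(A,(P[:,:2]**2).sum(1),rcond=None)[0]
    return s[0],s[1],np.sqrt(s[2]+s[0]**2+s[1]**2)
E
python3 - <<'E'
from h import *
S=cv2.imread("pics/scene0.png");T=cv2.imread("pics/top0.png")
sd=np.load("pics/scene0.npy");td=np.load("pics/top0.npy")
a=cv2.resize(S[205:255,405:465],(480,400),interpolation=cv2.INTER_CUBIC)
b=cv2.resize(T[215:255,165:215],(400,320)[:2],interpolation=cv2.INTER_CUBIC)
e=cv2.resize(S[205:265,285:355],(0,0),fx=5,fy=5,interpolation=cv2.INTER_CUBIC)
f=cv2.resize(T[122:190,262:372],(0,0),fx=4,fy=4,interpolation=cv2.INTER_CUBIC)
o=np.zeros((600,800,3),np.uint8)
def put(i,x,y,s):
    i=cv2.resize(i,s);o[y:y+s[1],x:x+s[0]]=i
put(a,0,0,(360,300));put(b,380,0,(375,300));put(e,0,300,(350,300));put(f,360,320,(440,272))
cv2.imwrite("pics/crops.png",o)
for n,d,box in(("top",td,(174,218,208,252)),("scene",sd,(415,210,455,250))):
    X,p=cloud(n,d,box)
    print(n,"bench z",np.median(X[X[:,2]<.01,2]))
    for lo,hi in((.018,.035),(.04,.056),(.052,.064),(.0635,.08)):
        Q=X[(X[:,2]>lo)&(X[:,2]<hi)]
        if len(Q)>2: print(lo,hi,len(Q),Q.mean(0),circ(Q), (Q[:,:2].min(0)+Q[:,:2].max(0))/2)
# plate
X,p=cloud("top",td,(255,112,380,198))
m=(X[:,2]>.009)&(X[:,2]<.018);Q=X[m]
r=cv2.minAreaRect(Q[:,:2].astype(np.float32));print("plate",r,Q[:,2].mean())
# rim of holder
for n,d,box in(("top",td,(270,128,320,176)),("scene",sd,(295,210,345,260))):
    X,p=cloud(n,d,box);img=T if n=="top" else S
    m=X[:,2]>.05;print(n,len(X[m]),X[m].min(0),X[m].max(0),X[m].mean(0))
    c=img[p[:,1],p[:,0]].astype(int)
    red=(c[:,2]>130)&(c[:,1]<70)&(c[:,0]<80);print("red",red.sum(),np.c_[p[red],X[red].round(3)])
E
```

```text
top bench z -0.0006662776967207634
0.018 0.035 383 [0.47988955 0.29657696 0.02750361] (np.float64(0.47975850810446546), np.float64(0.29419987922268187), np.float64(0.01977766892374182)) [0.47997203 0.2946952 ]
0.04 0.056 74 [0.47911972 0.2990241  0.04786668] (np.float64(0.48013841088602244), np.float64(0.29711227957831965), np.float64(0.023115449416304668)) [0.47997871 0.29735289]
0.052 0.064 98 [0.47905565 0.298332   0.05830748] (np.float64(0.4800011774959964), np.float64(0.29779616480990545), np.float64(0.023076512181164955)) [0.4806546  0.29794142]
0.0635 0.08 8 [0.50245019 0.30208489 0.06931424] (np.float64(0.5048531463952346), np.float64(0.30325716566241756), np.float64(0.004449595776538128)) [0.50295016 0.30308849]
scene bench z 0.0003923571842542722
0.018 0.035 193 [0.4867618  0.30010157 0.0291194 ] (np.float64(0.48512937190308547), np.float64(0.2999966650278045), np.float64(0.023961973299856595)) [0.48529466 0.29994016]
0.04 0.056 166 [0.48343569 0.2995148  0.0482431 ] (np.float64(0.48297879124540355), np.float64(0.2996922686866079), np.float64(0.022975413286484777)) [0.48241
[... 1912 characters left out ...]
6.87e-01 7.30e-02 1.07e-01]
 [3.13e+02 2.32e+02 6.85e-01 7.40e-02 1.06e-01]
 [3.11e+02 2.33e+02 6.89e-01 7.10e-02 1.05e-01]
 [3.12e+02 2.33e+02 6.88e-01 7.30e-02 1.05e-01]
 [3.13e+02 2.33e+02 6.87e-01 7.50e-02 1.05e-01]
 [3.11e+02 2.34e+02 6.91e-01 7.20e-02 1.03e-01]
 [3.12e+02 2.34e+02 6.90e-01 7.40e-02 1.03e-01]
 [3.13e+02 2.34e+02 6.90e-01 7.70e-02 1.05e-01]
 [3.11e+02 2.35e+02 6.92e-01 7.30e-02 1.01e-01]
 [3.12e+02 2.35e+02 6.92e-01 7.50e-02 1.03e-01]
 [3.10e+02 2.36e+02 6.93e-01 7.10e-02 9.70e-02]
 [3.11e+02 2.36e+02 6.93e-01 7.40e-02 1.00e-01]
 [3.10e+02 2.37e+02 6.95e-01 7.20e-02 9.70e-02]
 [3.11e+02 2.37e+02 6.95e-01 7.50e-02 9.80e-02]
 [3.11e+02 2.38e+02 6.96e-01 7.50e-02 9.60e-02]]
```

View pics/crops.png

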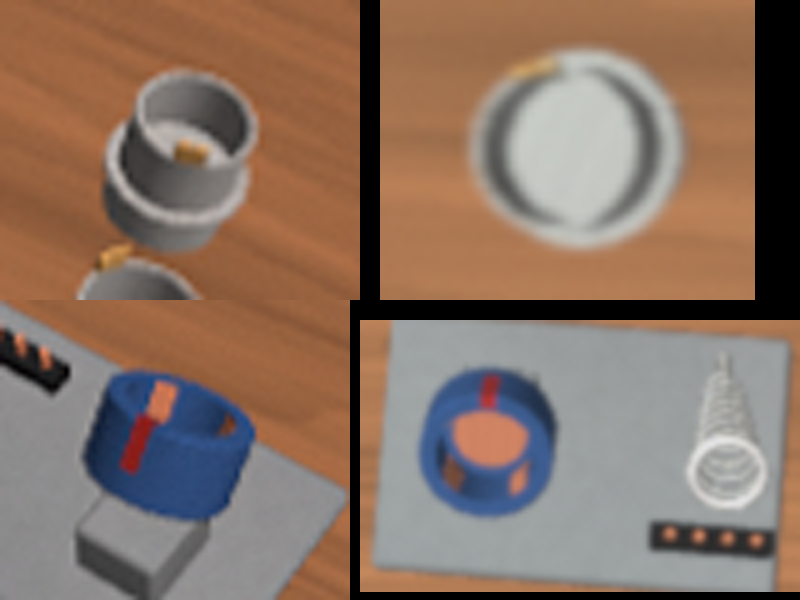

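The top crop shows the target's lip pointing forward and slightly left, roughly 20° from world +x. The red mark is at the holder's far, high side and the coil is well clear. Next I refine the lip direction and the plate pose from both cameras.

```bash
cat >> h.py <<'E'
def onplane(n,uv,z):
    c=arm.camera_params(n)
    q=cv2.undistortPoints(np.array([[uv]],float),K(c),c['distortion'])[0,0]
    r=c['R'].T@np.r_[q,1];o=-c['R'].T@c['t'];return o+r*(z-o[2])/r[2]
E
python3 - <<'E'
from h import *
for n,box,cen,pb in(("top",(174,218,208,252),(.480,.2977),(255,112,380,198)),("scene",(418,212,452,240),(.483,.2997),(240,190,360,290))):
    I=cv2.imread(f"pics/{n}0.png");d=np.load(f"pics/{n}0.npy");X,p=cloud(n,d,box)
    u0,v0,u1,v1=box;c=cv2.cvtColor(I,cv2.COLOR_BGR2HSV)
    hs=c[p[:,1],p[:,0]].astype(int)
    m=(hs[:,0]>12)&(hs[:,0]<28)&(hs[:,1]>80)&(hs[:,2]>130)&(X[:,2]>.005)
    if n=="scene": m&=True
    print(n,np.c_[p[m],hs[m],X[m].round(3)*1000].astype(int)[:40])
    w=onplane(n,p[m].mean(0),.065);print("lip",w,np.degrees(np.arctan2(w[1]-cen[1],w[0]-cen[0])))
    X,p=cloud(n,d,pb);g=c[p[:,1],p[:,0]].astype(int)
    m=(X[:,2]>.0085)&(X[:,2]<.0195)&(g[:,1]<80)
    print("plate",cv2.minAreaRect(X[m,:2].astype(np.float32)),X[m,2].mean())
E
```

```text
top [[186 223  17 105 194 504 300  70]
 [187 223  18  92 194 504 298  69]
 [182 224  15 118 181 502 308  71]
 [183 224  17 120 197 502 306  71]
 [184 224  17 122 194 502 304  71]
 [185 224  17 116 182 502 303  67]
 [186 224  18 103 174 502 299  72]
 [187 224  18  85 168 502 299  64]
 [177 238  13  88 179 471 321  58]]
lip [0.49909679 0.30501456 0.065     ] 20.95812991855367
plate ((0.667366087436676, 0.022092603147029877), (0.22942590713500977, 0.15030260384082794), 86.7967300415039) 0.013198965967468779
scene [[435 228  14  89 200 505 299  70]
 [434 229  15  91 140 504 298  64]
 [435 229  16 158 170 506 300  68]
 [436 229  15 128 182 507 302  70]
 [437 229  15  97 181 507 304  72]
 [438 229  15 102 207 504 306  70]
 [436 230  16 156 131 504 303  64]
 [437 230  16 158 140 505 305  66]
 [438 230  16 157 164 505 307  69]
 [439 230  15  89 175 505 309  69]]
lip [0.50234567 0.30332537 0.065     ] 10.614098994915794
plate ((0.6159054040908813, 0.027334220707416534), (0.2287781983613968, 0.25965869426727295), 86.7762222290039) 0.013946128889647063
```

Emit:
servo_tool --motion '[{"xyz": [0,0.3,-0.3],"angular": [0,0,0],"jaw": 1},{"xyz": [0,0.65,-0.65],"angular": [0,0,0],"jaw": 1},{"xyz": [0,1,-1],"angular": [0,0,0],"jaw": 1},{"xyz": [0,1,-1],"angular": [0,0,0],"jaw": 1}]'

```text
time_s: 0.43
eef_pos: [0.2416, -0.4999, 0.2493]
eef_rot: [[-0.001, 0.965, 0.262], [0.004, 0.262, -0.965], [-1.0, 0.0, -0.004]]
ft_force: [0.9, -0.3, 0.0]
finger_gap: 0.0854
```

Emit:
servo_tool --motion '[{"xyz": [0,0.3,-0.3],"angular": [0,0,0],"jaw": 1},{"xyz": [0,0.65,-0.65],"angular": [0,0,0],"jaw": 1},{"xyz": [0,1,-1],"angular": [0,0,0],"jaw": 1},{"xyz": [0,1,-1],"angular": [0,0,0],"jaw": 1}]'

```text
time_s: 0.77
eef_pos: [0.3127, -0.3735, 0.2496]
eef_rot: [[-0.001, 0.965, 0.263], [0.005, 0.263, -0.965], [-1.0, 0.001, -0.006]]
ft_force: [-0.5, 0.1, 0.1]
finger_gap: 0.0858
```

Emit:
servo_tool --motion '[{"xyz": [0,0.3,-0.3],"angular": [0,0,0],"jaw": 1},{"xyz": [0,0.65,-0.65],"angular": [0,0,0],"jaw": 1},{"xyz": [0,1,-1],"angular": [0,0,0],"jaw": 1},{"xyz": [0,1,-1],"angular": [0,0,0],"jaw": 1}]'

```text
time_s: 1.1
eef_pos: [0.384, -0.2475, 0.2502]
eef_rot: [[-0.001, 0.964, 0.264], [0.006, 0.264, -0.964], [-1.0, 0.001, -0.006]]
ft_force: [0.5, -1.9, -0.7]
finger_gap: 0.0858
```

Emit:
servo_tool --motion '[{"xyz": [0,0.3,-0.3],"angular": [0,0,0],"jaw": 1},{"xyz": [0,0.65,-0.65],"angular": [0,0,0],"jaw": 1},{"xyz": [0,1,-1],"angular": [0,0,0],"jaw": 1},{"xyz": [0,1,-1],"angular": [0,0,0],"jaw": 1}]'

```text
time_s: 1.43
eef_pos: [0.4555, -0.1213, 0.251]
eef_rot: [[-0.0, 0.964, 0.265], [0.007, 0.265, -0.964], [-1.0, 0.002, -0.007]]
ft_force: [-0.6, -0.0, -0.6]
finger_gap: 0.0855
```

Emit:
servo_tool --motion '[{"xyz": [0,0.3,-0.3],"angular": [0,0,0],"jaw": 1},{"xyz": [0,0.65,-0.65],"angular": [0,0,0],"jaw": 1},{"xyz": [0,1,-1],"angular": [0,0,0],"jaw": 1},{"xyz": [0,1,-1],"angular": [0,0,0],"jaw": 1}]'

```text
time_s: 1.77
eef_pos: [0.5273, 0.0052, 0.2518]
eef_rot: [[0.001, 0.964, 0.267], [0.007, 0.267, -0.964], [-1.0, 0.003, -0.007]]
ft_force: [-0.8, -0.7, -0.1]
finger_gap: 0.0856
```

Emit:
servo_tool --motion '[{"xyz": [0,0,-0.4],"angular": [0,0,0],"jaw": 1},{"xyz": [0,0,-0.8],"angular": [0,0,0],"jaw": 1},{"xyz": [0,0,-1],"angular": [0,0,0],"jaw": 1}]'

```text
time_s: 2.02
eef_pos: [0.4995, 0.1047, 0.2522]
eef_rot: [[-0.0, 0.964, 0.268], [0.008, 0.268, -0.963], [-1.0, 0.002, -0.008]]
ft_force: [1.3, -0.7, 0.3]
finger_gap: 0.0853
```

Emit:
servo_tool --motion '[{"xyz": [0,0,-0.4],"angular": [0,0,0],"jaw": 1},{"xyz": [0,0,-0.8],"angular": [0,0,0],"jaw": 1},{"xyz": [0,0,-1],"angular": [0,0,0],"jaw": 1},{"xyz": [0,0,-1],"angular": [0,0,0],"jaw": 1}]'

```text
time_s: 2.35
eef_pos: [0.4715, 0.2045, 0.2529]
eef_rot: [[-0.001, 0.963, 0.271], [0.009, 0.271, -0.963], [-1.0, 0.002, -0.009]]
ft_force: [-0.3, 0.1, -0.8]
finger_gap: 0.0857
```

```bash
cat >> h.py <<'E'
from scipy.spatial.transform import Rotation as Ro
def togo(P,Rm):
    s=arm.get_state();R0=s['eef_rot']
    print("pos",s['eef_pos'].round(4),"F",s['ft_force'].round(2),"M",s['wrist_torque'].round(2),"gap",round(s['finger_gap'],4),"t",round(s['time_s'],2),"q",s['joint_pos'].round(2))
    print("xyz",(R0.T@(np.array(P)-s['eef_pos'])/.1).round(3),"ang",(Ro.from_matrix(R0.T@Rm).as_rotvec()/(np.pi/2)).round(4))
def down(psi):
    a=np.radians(psi);z=np.array([np.cos(a),np.sin(a),0]);x=np.array([0,0,-1.]);return np.c_[x,np.cross(z,x),z]
E
python3 -c "
from h import *
togo([.4815,.2985,.13],down(-75))"
```

```text
pos [0.4715 0.2045 0.2529] F [-0.31  0.12 -0.76] M [ 0.03  0.06 -0.02] gap 0.0857 t 2.35 q [0.34 0.29 1.9  0.01 0.95 1.64]
xyz [ 1.237  0.348 -0.867] ang [ 0.0078 -0.0055 -0.0011]
```

Emit:
servo_tool --motion '[{"xyz": [0.3,0.17,-0.43],"angular": [0.008,-0.0055,-0.001],"jaw": 1},{"xyz": [0.6,0.35,-0.87],"angular": [0.008,-0.0055,-0.001],"jaw": 1},{"xyz": [1,0.35,-0.87],"angular": [0.008,-0.0055,-0.001],"jaw": 1},{"xyz": [1,0.35,-0.87],"angular": [0.008,-0.0055,-0.001],"jaw": 1},{"xyz": [1,0.35,-0.87],"angular": [0.008,-0.0055,-0.001],"jaw": 1}]'

```text
time_s: 2.77
eef_pos: [0.4799, 0.2989, 0.1496]
eef_rot: [[-0.005, 0.966, 0.26], [-0.003, 0.26, -0.966], [-1.0, -0.005, 0.001]]
ft_force: [-1.1, -0.6, -0.3]
finger_gap: 0.0853
```

```bash
python3 -c "
from h import *
togo([.4815,.2985,.085],down(-75))
for n,b in (('top',(160,200,260,262)),('scene',(380,150,480,260))):
    I,d=arm.get_image(n);cv2.imwrite('pics/%s1.png'%n,I);np.save('pics/%s1.npy'%n,d)
I=cv2.imread('pics/scene1.png')[130:270,350:510];T=cv2.imread('pics/top1.png')[180:280,140:260]
o=np.zeros((420,800,3),np.uint8);o[:350,:400]=cv2.resize(I,(400,350));o[:333,400:]=cv2.resize(T,(400,333));cv2.imwrite('pics/c1.png',o)"
```

```text
pos [0.4799 0.2989 0.1496] F [-1.1  -0.64 -0.29] M [ 0.02  0.05 -0.01] gap 0.0853 t 2.77 q [ 0.5   0.49  1.88 -0.    0.77  1.81]
xyz [0.646 0.018 0.007] ang [0.0009 0.0009 0.0034]
```

View pics/c1.png

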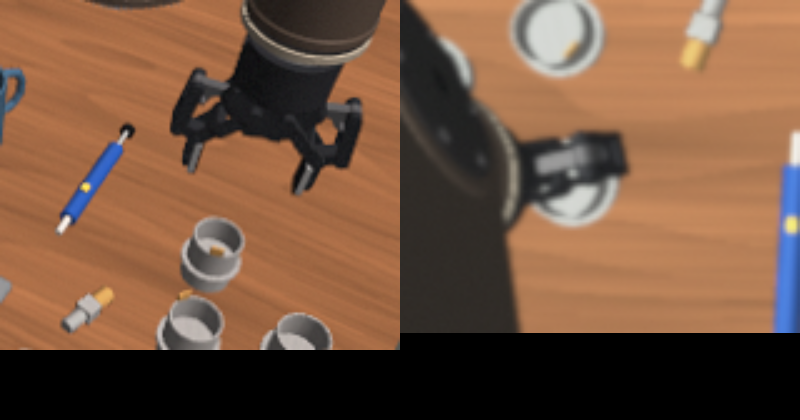

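The open gripper is over the target cup: scene crop (215,250), lip visible at (216,252), neighbouring cups clear. Lowering and gripping.

Emit:
servo_tool --motion '[{"xyz": [0.3,0.018,0.007],"angular": [0,0,0.003],"jaw": 1},{"xyz": [0.6,0.018,0.007],"angular": [0,0,0.003],"jaw": 1},{"xyz": [0.8,0.018,0.007],"angular": [0,0,0.003],"jaw": 1},{"xyz": [0.93,0.018,0.007],"angular": [0,0,0.003],"jaw": 1},{"xyz": [1,0.018,0.007],"angular": [0,0,0.003],"jaw": 1},{"xyz": [1,0.018,0.007],"angular": [0,0,0.003],"jaw": 1}]'

```text
time_s: 3.37
eef_pos: [0.4836, 0.2969, 0.0536]
eef_rot: [[0.003, 0.966, 0.258], [-0.0, 0.258, -0.966], [-1.0, 0.003, 0.001]]
ft_force: [-0.0, -0.4, 0.9]
finger_gap: 0.0853
```

Emit:
servo_tool --motion '[{"xyz": [0,0,0],"angular": [0,0,0],"jaw": 0.3},{"xyz": [0,0,0],"angular": [0,0,0],"jaw": 0.3},{"xyz": [0,0,0],"angular": [0,0,0],"jaw": 0.3},{"xyz": [0,0,0],"angular": [0,0,0],"jaw": 0.3},{"xyz": [0,0,0],"angular": [0,0,0],"jaw": 0.3},{"xyz": [0,0,0],"angular": [0,0,0],"jaw": 0.3},{"xyz": [0,0,0],"angular": [0,0,0],"jaw": 0.3},{"xyz": [0,0,0],"angular": [0,0,0],"jaw": 0.3},{"xyz": [0,0,0],"angular": [0,0,0],"jaw": 0.3},{"xyz": [0,0,0],"angular": [0,0,0],"jaw": 0.3}]' --grip_force 30

```text
time_s: 4.2
eef_pos: [0.4845, 0.2971, 0.0551]
eef_rot: [[0.005, 0.966, 0.258], [0.001, 0.258, -0.966], [-1.0, 0.005, 0.001]]
ft_force: [0.3, -3.8, 14.1]
finger_gap: 0.0478
```

```bash
python3 -c "
from h import *
togo([.4815,.2985,.049],down(-75))"
```

```text
pos [0.4845 0.2971 0.0551] F [ 0.32 -3.83 14.12] M [-0.6   0.08 -0.08] gap 0.0478 t 4.2 q [ 0.5   0.63  1.94 -0.    0.57  1.81]
xyz [ 0.061 -0.025 -0.021] ang [-0.0004  0.0003 -0.0033]
```

Emit:
servo_tool --motion '[{"xyz": [0,0,0],"angular": [0,0,0],"jaw": 0.8},{"xyz": [0,0,0],"angular": [0,0,0],"jaw": 0.8},{"xyz": [0,0,0],"angular": [0,0,0],"jaw": 0.8},{"xyz": [0,0,0],"angular": [0,0,0],"jaw": 0.8},{"xyz": [0,0,0],"angular": [0,0,0],"jaw": 0.8},{"xyz": [0.03,-0.02,-0.02],"angular": [0,0,0],"jaw": 0.8},{"xyz": [0.04,-0.025,-0.021],"angular": [0,0,-0.003],"jaw": 0.8},{"xyz": [0.05,-0.025,-0.021],"angular": [0,0,-0.003],"jaw": 0.8},{"xyz": [0.05,-0.025,-0.021],"angular": [0,0,-0.003],"jaw": 0.8}]'

```text
time_s: 4.95
eef_pos: [0.4813, 0.2984, 0.0497]
eef_rot: [[-0.0, 0.966, 0.258], [-0.001, 0.258, -0.966], [-1.0, -0.0, 0.001]]
ft_force: [0.4, 0.0, -0.7]
finger_gap: 0.0683
```

```bash
python3 -c "
from h import *
togo([.482,.2985,.050],down(-75))"
```

```text
pos [0.4813 0.2984 0.0497] F [ 0.44  0.03 -0.72] M [-0.03 -0.02 -0.06] gap 0.0683 t 4.95 q [ 0.5   0.64  1.94 -0.    0.56  1.81]
xyz [-0.003  0.007  0.001] ang [-0.0003  0.0004  0.0001]
```

Emit:
servo_tool --motion '[{"xyz": [0,0,0],"angular": [0,0,0],"jaw": 0.3},{"xyz": [0,0,0],"angular": [0,0,0],"jaw": 0.3},{"xyz": [0,0,0],"angular": [0,0,0],"jaw": 0.3},{"xyz": [0,0,0],"angular": [0,0,0],"jaw": 0.3},{"xyz": [0,0,0],"angular": [0,0,0],"jaw": 0.3},{"xyz": [0,0,0],"angular": [0,0,0],"jaw": 0.3},{"xyz": [0,0,0],"angular": [0,0,0],"jaw": 0.3}]' --grip_force 20

```text
time_s: 5.53
eef_pos: [0.4813, 0.2984, 0.0497]
eef_rot: [[0.0, 0.966, 0.258], [-0.001, 0.258, -0.966], [-1.0, -0.0, 0.001]]
ft_force: [-1.2, 0.1, 0.6]
finger_gap: 0.0479
```

Emit:
servo_tool --motion '[{"xyz": [0,0,0],"angular": [0,0,0],"jaw": 0.2},{"xyz": [0,0,0],"angular": [0,0,0],"jaw": 0.2},{"xyz": [0,0,0],"angular": [0,0,0],"jaw": 0.2},{"xyz": [0,0,0],"angular": [0,0,0],"jaw": 0.2}]' --grip_force 100

```text
time_s: 5.87
eef_pos: [0.4814, 0.2985, 0.0501]
eef_rot: [[0.0, 0.966, 0.258], [-0.001, 0.258, -0.966], [-1.0, 0.0, 0.001]]
ft_force: [-1.9, -1.4, 10.4]
finger_gap: 0.0463
```

```bash
python3 -c "
from h import *
togo([.482,.2985,.050],down(-75))"
```

```text
pos [0.4814 0.2985 0.0501] F [-1.89 -1.42 10.37] M [-0.22  0.37  0.02] gap 0.0463 t 5.87 q [ 0.5   0.64  1.94 -0.    0.56  1.81]
xyz [0.001 0.006 0.001] ang [-0.0003  0.0004 -0.0001]
```

Emit:
servo_tool --motion '[{"xyz": [-0.05,0,0],"angular": [0,0,0],"jaw": 0.2},{"xyz": [-0.2,0,0],"angular": [0,0,0],"jaw": 0.2},{"xyz": [-0.5,0,0],"angular": [0,0,0],"jaw": 0.2},{"xyz": [-0.8,0,0],"angular": [0,0,0],"jaw": 0.2},{"xyz": [-1,0,0],"angular": [0,0,0],"jaw": 0.2},{"xyz": [-1,0,0],"angular": [0,0,0],"jaw": 0.2}]'

```text
time_s: 6.37
eef_pos: [0.4833, 0.2996, 0.1543]
eef_rot: [[0.005, 0.966, 0.258], [0.002, 0.258, -0.966], [-1.0, 0.006, -0.001]]
ft_force: [1.7, 2.1, -0.6]
finger_gap: 0.0458
```

Emit:
servo_tool --motion '[{"xyz": [-0.3,0,0],"angular": [0,0,0],"jaw": 0.2},{"xyz": [-0.6,0.0,0],"angular": [0,0,0],"jaw": 0.2},{"xyz": [-0.9,0.1,0.1],"angular": [0,0,0],"jaw": 0.2},{"xyz": [-1,0.3,0.4],"angular": [0,0,0],"jaw": 0.2},{"xyz": [-1,0.4,0.7],"angular": [0,0,0],"jaw": 0.2},{"xyz": [-1,0.5,1],"angular": [0,0,0],"jaw": 0.2},{"xyz": [-1,0.5,1],"angular": [0,0,0],"jaw": 0.2}]'

```text
time_s: 6.95
eef_pos: [0.5594, 0.2118, 0.2544]
eef_rot: [[0.007, 0.967, 0.256], [0.001, 0.256, -0.967], [-1.0, 0.007, 0.001]]
ft_force: [-0.5, -0.2, -1.7]
finger_gap: 0.0461
```

```bash
cat >> h.py <<'E'
yaw=np.radians(-3.15);s35,c35=np.sin(np.radians(35)),np.cos(np.radians(35))
Rs=Ro.from_euler('z',yaw).as_matrix()@np.c_[[c35,0,s35],[0,1,0],[-s35,0,c35]]
seat=np.array([.6505,.0735,.092])
LEN=.026
off=np.array([0,0.,0.])  # cup axis at flange in tool frame (m): y,z used
def tcp(h,twist,dx=0,dy=0):
    """twist deg: lip angle away from mark (lip assumed at tool +y); 90 -> lip at seat +y"""
    a=np.radians(twist);y=Rs@[np.cos(a),np.sin(a),0];x=-Rs[:,2];Rm=np.c_[x,y,np.cross(x,y)]
    P=seat+Rs@[dx,dy,h]-Rm@(off+[LEN,0,0]);return P,Rm
def seatrel(lip=0):
    s=arm.get_state();R=s['eef_rot'];f=Rs.T@(s['eef_pos']+R@(off+[LEN,0,0])-seat);y=Rs.T@R[:,1];x=Rs.T@R[:,0]
    print("flange in seat mm",(f*1e3).round(2),"twist",np.degrees(np.arctan2(y[1],y[0])).round(1),"tilt",x.round(4),"F seat",(Rs.T@s['ft_force']).round(2),"M",(Rs.T@s['wrist_torque']).round(2),"gap",round(s['finger_gap'],4),"t",round(s['time_s'],2))
E
python3 -c "
from h import *
togo(*tcp(.06,90))"
```

```text
pos [0.5594 0.2118 0.2544] F [-0.49 -0.23 -1.66] M [0.01 0.   0.02] gap 0.0461 t 6.95 q [ 0.31  0.4   1.72 -0.    1.01  1.62]
xyz [0.92  0.051 1.417] ang [-0.7746 -0.3327  0.2405]
```

Emit:
servo_tool --motion '[{"xyz": [0,0,0.08],"angular": [-0.06,-0.026,0.019],"jaw": 0.2},{"xyz": [0,0,0.16],"angular": [-0.13,-0.055,0.04],"jaw": 0.2},{"xyz": [0,0,0.25],"angular": [-0.195,-0.083,0.06],"jaw": 0.2},{"xyz": [0,0,0.34],"angular": [-0.26,-0.111,0.08],"jaw": 0.2},{"xyz": [0,0,0.43],"angular": [-0.325,-0.139,0.1],"jaw": 0.2},{"xyz": [0,0,0.52],"angular": [-0.39,-0.167,0.12],"jaw": 0.2},{"xyz": [0,0,0.6],"angular": [-0.455,-0.195,0.14],"jaw": 0.2},{"xyz": [0,0,0.7],"angular": [-0.52,-0.223,0.16],"jaw": 0.2},{"xyz": [0,0,0.8],"angular": [-0.585,-0.25,0.18],"jaw": 0.2},{"xyz": [0,0,0.9],"angular": [-0.65,-0.279,0.2],"jaw": 0.2},{"xyz": [0,0,1],"angular": [-0.715,-0.307,0.22],"jaw": 0.2},{"xyz": [0,0,1],"angular": [-0.775,-0.333,0.24],"jaw": 0.2}]'

```text
time_s: 7.95
eef_pos: [0.5841, 0.1145, 0.2537]
eef_rot: [[0.572, 0.052, 0.819], [-0.031, 0.999, -0.042], [-0.82, -0.002, 0.572]]
ft_force: [2.0, -1.5, 0.1]
finger_gap: 0.0462
```

```bash
python3 -c "
from h import *
togo(*tcp(.06,90));seatrel()"
```

```text
pos [0.5841 0.1145 0.2537] F [ 2.   -1.54  0.07] M [0.01 0.32 0.03] gap 0.0462 t 7.95 q [ 0.24  0.23  2.2  -0.92  0.21  1.15]
xyz [ 0.858 -0.372 -0.367] ang [ 0.002  -0.0008 -0.0001]
flange in seat mm [ 36.62  37.34 145.79] twist 90.2 tilt [-1.3e-03  2.0e-04 -1.0e+00] F seat [ 1.74 -1.43 -1.14] M [0.01 0.32 0.03] gap 0.0462 t 7.95
```

```bash
cat > kin.py <<'E'
from h import *
from scipy.optimize import least_squares
def fk(q,k):
    a1,d1,L2,L3,a3,L6=k
    A=Ro.from_euler('z',q[0])*Ro.from_euler('y',q[1]);B=A*Ro.from_euler('y',q[2])
    p=np.array([0,0,d1])+Ro.from_euler('z',q[0]).apply([a1,0,0])+A.apply([0,0,L2])+B.apply([a3,0,L3])
    T=B*Ro.from_euler('z',q[3])*Ro.from_euler('y',q[4])*Ro.from_euler('z',q[5])
    M=T.as_matrix();p=p+M[:,2]*L6
    return p,M
E
python3 - <<'E'
from kin import *
D=[([-1.35256,.480774,1.596816,0,1.06509,-.0466],[.17007,-.626995,.24973]),
([.34,.29,1.9,.01,.95,1.64],[.4715,.2045,.2529]),([.5,.49,1.88,0,.77,1.81],[.4799,.2989,.1496]),([.5,.63,1.94,0,.57,1.81],[.4845,.2971,.0551]),([.5,.64,1.94,0,.56,1.81],[.4813,.2984,.0497]),([.31,.4,1.72,0,1.01,1.62],[.5594,.2118,.2544])]
s=arm.get_state();D.append((s['joint_pos'],s['eef_pos']));print(s['joint_pos'].round(4))
w=[3,1,1,1,1,1,3]
f=lambda k:np.concatenate([(fk(q,k)[0]-p)*wi for (q,p),wi in zip(D,w)]+[1e-3*(k-[.0,.4,.45,.45,0,.25])])
r=least_squares(f,[.05,.4,.45,.45,0,.25]);k=r.x;print(k.round(4),np.abs(r.fun[:-6]).max())
M=fk(s['joint_pos'],k)[1];print(M.T@s['eef_rot'])
Tt=M.T@s['eef_rot'];Tt=np.round(Tt);np.savez('kin.npz',k=k,T=Tt)
lo=[-2.75,-.82,.23,-1.56,.09,-2.92];hi=[2.75,2.05,2.67,4.7,2.69,2.92]
for h,t in((.06,90),(.02,90),(.012,90),(.006,45),(0,0),(.06,-90),(.012,-90)):
  P,Rm=tcp(h,t)
  for q0 in(s['joint_pos'],np.r_[s['joint_pos'][:3],2.9,.3,-1.5],np.r_[s['joint_pos'][:3],2.,.3,-.5]):
    q0=np.clip(q0,np.array(lo)+.01,np.array(hi)-.01)
    g=lambda q:np.r_[(fk(q,k)[0]-P)*5,(fk(q,k)[1]@Tt-Rm).ravel()]
    o=least_squares(g,q0,bounds=(lo,hi));print(h,t,o.x.round(2),"res",np.abs(o.fun).max().round(4))
E
```

```text
[ 0.2419  0.2255  2.1983 -0.9221  0.2115  1.1538]
[0.059  0.2872 0.5308 0.4026 0.0182 0.2951] 0.08971341552560519
[[-5.80867432e-17  2.29523255e-16 -1.00000000e+00]
 [ 2.71119680e-16  1.00000000e+00  2.66404589e-16]
 [ 1.00000000e+00 -3.00925460e-16 -1.79481003e-16]]
0.06 90 [ 0.2   0.4   2.2  -1.56  0.14  1.78] res 0.0473
0.06 90 [ 0.11  0.41  2.25  3.07  0.11 -2.92] res 0.1018
0.06 90 [ 0.2   0.4   2.2  -1.56  0.14  1.78] res 0.0473
0.02 90 [ 0.19  0.49  2.14 -1.56  0.14  1.77] res 0.0723
0.02 90 [ 0.1   0.51  2.21  3.06  0.17 -2.92] res 0.1026
0.02 90 [ 0.1   0.51  2.21  3.06  0.17 -2.92] res 0.1026
0.012 90 [ 0.18  0.51  2.13 -1.56  0.14  1.77] res 0.0769
0.012 90 [ 0.1   0.53  2.21  3.06  0.18 -2.92] res 0.1028
0.012 90 [ 0.1   0.53  2.21  3.06  0.18 -2.92] res 0.1028
0.006 45 [ 0.18  0.52  2.12 -1.56  0.13  2.55] res 0.0802
0.006 45 [ 0.18  0.55  2.21  3.71  0.25 -2.72] res 0.0
0.006 45 [ 0.18  0.55  2.21  3.71  0.25 -2.72] res 0.0
0 0 [ 0.15  0.53  2.09 -1.18  0.09  2.92] res 0.1021
0 0 [ 0.18  0.56  2.2   3.69  0.26 -1.91] res 0.0
0 0 [ 0.18  0.56  2.2   3.69  0.26 -1.91] res 0.0
0.06 -90 [ 0.2   0.4   2.2  -1.56  0.14 -1.37] res 0.0473
0.06 -90 [ 0.2   0.42  2.25  3.98  0.19 -0.63] res 0.0
0.06 -90 [ 0.2   0.42  2.25  3.98  0.19 -0.63] res 0.0
0.012 -90 [ 0.18  0.51  2.13 -1.56  0.14 -1.37] res 0.0769
0.012 -90 [ 0.18  0.54  2.21  3.73  0.24 -0.38] res 0.0
0.012 -90 [ 0.18  0.54  2.21  3.73  0.24 -0.38] res 0.0
```

```bash
cat > kin.py <<'E'
from h import *
from scipy.optimize import least_squares
lo=np.array([-2.75,-.82,.23,-1.56,.09,-2.92]);hi=np.array([2.75,2.05,2.67,4.7,2.69,2.92])
Tt=np.array([[0,0,-1.],[0,1,0],[1,0,0]])
def fk(q,k):
    a1,d1,L2,L3,a3,L6,b=k
    Z=Ro.from_euler('z',q[0]);A=Z*Ro.from_euler('y',q[1]);B=A*Ro.from_euler('y',q[2])
    p=np.array([0,0,d1])+Z.apply([a1,b,0])+A.apply([0,0,L2])+B.apply([a3,0,L3])
    M=(B*Ro.from_euler('z',q[3])*Ro.from_euler('y',q[4])*Ro.from_euler('z',q[5])).as_matrix()
    return p+M[:,2]*L6,M@Tt
def ik(P,Rm,q0,k):
    g=lambda q:np.r_[(fk(q,k)[0]-P)*5,(fk(q,k)[1]-Rm).ravel()]
    o=least_squares(g,np.clip(q0,lo+.01,hi-.01),bounds=(lo,hi));return o.x,np.abs(o.fun).max()
E
python3 - <<'E'
from kin import *
D=[([-1.35256,.480774,1.596816,0,1.06509,-.0466],[.17007,-.626995,.24973]),
([.34,.29,1.9,.01,.95,1.64],[.4715,.2045,.2529]),([.5,.49,1.88,0,.77,1.81],[.4799,.2989,.1496]),([.5,.63,1.94,0,.57,1.81],[.4845,.2971,.0551]),([.5,.64,1.94,0,.56,1.81],[.4813,.2984,.0497]),([.31,.4,1.72,0,1.01,1.62],[.5594,.2118,.2544])]
s=arm.get_state();D.append((s['joint_pos'],s['eef_pos']))
w=[3,1,1,1,1,1,3]
f=lambda k:np.concatenate([(fk(q,k)[0]-p)*wi for (q,p),wi in zip(D,w)]+[1e-3*(k-[.0,.4,.45,.45,0,.25,.03])])
r=least_squares(f,[.05,.4,.45,.45,0,.25,.03]);k=r.x;print(k.round(4),np.abs(r.fun[:-7]).reshape(-1,3).round(4))
np.save('k.npy',k)
for h,t in((.06,-90),(.02,-90),(.012,-90),(.006,-45),(0,0),(.012,90)):
  for q0 in(s['joint_pos'],np.r_[s['joint_pos'][:3],3.5,.3,-1.5]):
    q,e=ik(*tcp(h,t),q0,k);print(h,t,q.round(2),e.round(4))
E
```

```text
[-0.003   0.3176  0.6004  0.4464  0.0328  0.355   0.0306] [[0.0008 0.0012 0.0002]
 [0.0016 0.0016 0.0007]
 [0.0038 0.0002 0.    ]
 [0.0032 0.0007 0.0004]
 [0.0008 0.0001 0.0007]
 [0.0013 0.0001 0.0003]
 [0.0002 0.0003 0.0007]]
0.06 -90 [ 0.14  0.39  2.21 -1.56  0.11 -1.41] 0.052
0.06 -90 [ 0.14  0.41  2.27  3.81  0.18 -0.5 ] 0.0
0.02 -90 [ 0.13  0.47  2.16 -1.56  0.11 -1.42] 0.0757
0.02 -90 [ 0.13  0.5   2.24  3.63  0.23 -0.32] 0.0
0.012 -90 [ 0.13  0.49  2.15 -1.56  0.11 -1.42] 0.08
0.012 -90 [ 0.13  0.52  2.24  3.6   0.24 -0.3 ] 0.0
0.006 -45 [ 0.09  0.49  2.1  -0.45  0.09  2.92] 0.1206
0.006 -45 [ 0.13  0.53  2.23  3.58  0.24 -1.07] 0.0
0 0 [ 0.11  0.51  2.12 -1.21  0.09  2.92] 0.1005
0 0 [ 0.13  0.54  2.22  3.57  0.25 -1.84] 0.0
0.012 90 [ 0.13  0.49  2.15 -1.56  0.11  1.72] 0.08
0.012 90 [ 0.05  0.51  2.23  3.02  0.19 -2.92] 0.0826
```

```bash
cat > flip.py <<'E'
from kin import *
import sys
k=np.load('k.npy');q=arm.get_state()['joint_pos'];n=int(sys.argv[1])
try: z=np.load('flip.npz');q0,q1=z['q0'],z['q1']
except FileNotFoundError:
    q0=q;q1,e=ik(*tcp(.09,-90),np.r_[q[:3],3.9,.15,-.6],k);np.savez('flip.npz',q0=q0,q1=q1)
print("q",q.round(3),"q1",q1.round(3),arm.get_state()['eef_pos'].round(3))
s0=(q[3]-q0[3])/(q1[3]-q0[3]);N=44
P0,R0=fk(q,k)
for i in range(1,n+1):
    s=min(1,s0+i/N);g=q0+s*(q1-q0);g[4]+=.2*np.sin(np.pi*s)
    P,R=fk(g,k);print((R0.T@(P-P0)/.1).round(2).tolist(),(Ro.from_matrix(R0.T@R).as_rotvec()/(np.pi/2)).round(3).tolist(),g[3].round(2),P.round(3) if i%4==0 else "")
E
python3 flip.py 12
```

```text
q [ 0.242  0.226  2.198 -0.922  0.212  1.154] q1 [ 0.15   0.344  2.285  4.066  0.146 -0.751] [0.584 0.115 0.254]
[0.01, -0.02, -0.12] [0.044, 0.02, -0.002] -0.81 
[0.02, -0.02, -0.25] [0.087, 0.041, -0.003] -0.7 
[0.03, -0.01, -0.37] [0.13, 0.063, -0.003] -0.58 
[0.03, 0.02, -0.5] [0.173, 0.085, -0.002] -0.47 [0.545 0.118 0.223]
[0.02, 0.06, -0.62] [0.217, 0.107, 0.001] -0.36 
[0.01, 0.12, -0.73] [0.26, 0.128, 0.005] -0.24 
[0.0, 0.19, -0.84] [0.303, 0.15, 0.01] -0.13 
[-0.01, 0.28, -0.93] [0.346, 0.171, 0.018] -0.02 [0.509 0.146 0.202]
[-0.03, 0.38, -1.01] [0.389, 0.191, 0.026] 0.1 
[-0.05, 0.48, -1.08] [0.433, 0.21, 0.037] 0.21 
[-0.07, 0.6, -1.12] [0.476, 0.228, 0.048] 0.33 
[-0.09, 0.72, -1.15] [0.52, 0.245, 0.061] 0.44 [0.488 0.191 0.196]
```

Emit:
servo_tool --motion '[{"xyz": [0.01,-0.02,-0.12],"angular": [0.044,0.02,-0.002],"jaw": 0.2},{"xyz": [0.02,-0.02,-0.25],"angular": [0.087,0.041,-0.003],"jaw": 0.2},{"xyz": [0.03,-0.01,-0.37],"angular": [0.13,0.063,-0.003],"jaw": 0.2},{"xyz": [0.03,0.02,-0.5],"angular": [0.173,0.085,-0.002],"jaw": 0.2},{"xyz": [0.02,0.06,-0.62],"angular": [0.217,0.107,0.001],"jaw": 0.2},{"xyz": [0.01,0.12,-0.73],"angular": [0.26,0.128,0.005],"jaw": 0.2},{"xyz": [0,0.19,-0.84],"angular": [0.303,0.15,0.01],"jaw": 0.2},{"xyz": [-0.01,0.28,-0.93],"angular": [0.346,0.171,0.018],"jaw": 0.2},{"xyz": [-0.01,0.28,-0.93],"angular": [0.346,0.171,0.018],"jaw": 0.2}]'

```text
time_s: 8.7
eef_pos: [0.5076, 0.1469, 0.2002]
eef_rot: [[0.353, 0.495, 0.794], [0.079, 0.83, -0.552], [-0.932, 0.257, 0.254]]
ft_force: [0.2, -0.8, -2.1]
finger_gap: 0.0461
```

```bash
python3 flip.py 12
```

```text
q [ 0.226  0.249  2.216 -0.008  0.307  0.805] q1 [ 0.15   0.344  2.285  4.066  0.146 -0.751] [0.508 0.147 0.2  ]
[0.0, 0.05, -0.11] [0.043, 0.021, 0.009] 0.11 
[0.01, 0.11, -0.22] [0.085, 0.042, 0.02] 0.22 
[0.01, 0.18, -0.32] [0.127, 0.063, 0.031] 0.33 
[0.01, 0.27, -0.41] [0.169, 0.083, 0.045] 0.45 [0.488 0.192 0.196]
[0.0, 0.37, -0.48] [0.212, 0.101, 0.059] 0.56 
[-0.01, 0.47, -0.54] [0.254, 0.118, 0.075] 0.67 
[-0.02, 0.59, -0.58] [0.296, 0.133, 0.092] 0.79 
[-0.04, 0.71, -0.59] [0.339, 0.147, 0.11] 0.9 [0.494 0.238 0.207]
[-0.06, 0.83, -0.59] [0.382, 0.159, 0.129] 1.01 
[-0.08, 0.95, -0.57] [0.425, 0.168, 0.148] 1.13 
[-0.1, 1.06, -0.53] [0.469, 0.176, 0.168] 1.24 
[-0.12, 1.16, -0.46] [0.512, 0.181, 0.188] 1.35 [0.524 0.268 0.229]
```

Following the plan exactly (j4 about 0). Continuing.

Emit:
servo_tool --motion '[{"xyz": [0,0.05,-0.11],"angular": [0.043,0.021,0.009],"jaw": 0.2},{"xyz": [0.01,0.11,-0.22],"angular": [0.085,0.042,0.02],"jaw": 0.2},{"xyz": [0.01,0.18,-0.32],"angular": [0.127,0.063,0.031],"jaw": 0.2},{"xyz": [0.01,0.27,-0.41],"angular": [0.169,0.083,0.045],"jaw": 0.2},{"xyz": [0,0.37,-0.48],"angular": [0.212,0.101,0.059],"jaw": 0.2},{"xyz": [-0.01,0.47,-0.54],"angular": [0.254,0.118,0.075],"jaw": 0.2},{"xyz": [-0.02,0.59,-0.58],"angular": [0.296,0.133,0.092],"jaw": 0.2},{"xyz": [-0.04,0.71,-0.59],"angular": [0.339,0.147,0.11],"jaw": 0.2},{"xyz": [-0.06,0.83,-0.59],"angular": [0.382,0.159,0.129],"jaw": 0.2},{"xyz": [-0.08,0.95,-0.57],"angular": [0.425,0.168,0.148],"jaw": 0.2},{"xyz": [-0.08,0.95,-0.57],"angular": [0.425,0.168,0.148],"jaw": 0.2}]'

```text
time_s: 9.62
eef_pos: [0.5068, 0.2566, 0.2176]
eef_rot: [[0.347, 0.837, 0.423], [0.41, 0.27, -0.871], [-0.843, 0.476, -0.25]]
ft_force: [0.1, 0.1, -2.2]
finger_gap: 0.0461
```

```bash
python3 flip.py 12
```

```text
q [0.207 0.274 2.232 1.122 0.375 0.381] q1 [ 0.15   0.344  2.285  4.066  0.146 -0.751] [0.507 0.257 0.218]
[0.0, 0.1, -0.03] [0.039, 0.01, 0.021] 1.23 
[0.01, 0.22, -0.05] [0.081, 0.018, 0.044] 1.35 
[0.0, 0.35, -0.05] [0.123, 0.024, 0.067] 1.46 
[-0.0, 0.47, -0.03] [0.164, 0.028, 0.091] 1.58 [0.544 0.273 0.241]
[-0.02, 0.6, 0.01] [0.206, 0.03, 0.115] 1.69 
[-0.03, 0.71, 0.07] [0.249, 0.03, 0.138] 1.8 
[-0.05, 0.82, 0.14] [0.291, 0.028, 0.161] 1.92 
[-0.07, 0.91, 0.24] [0.334, 0.024, 0.184] 2.03 [0.59  0.259 0.261]
[-0.1, 0.99, 0.34] [0.377, 0.018, 0.205] 2.14 
[-0.12, 1.06, 0.47] [0.42, 0.011, 0.226] 2.26 
[-0.15, 1.1, 0.6] [0.464, 0.002, 0.245] 2.37 
[-0.17, 1.13, 0.73] [0.508, -0.009, 0.262] 2.48 [0.626 0.217 0.268]
```

Emit:
servo_tool --motion '[{"xyz": [0,0.1,-0.03],"angular": [0.039,0.01,0.021],"jaw": 0.2},{"xyz": [0.01,0.22,-0.05],"angular": [0.081,0.018,0.044],"jaw": 0.2},{"xyz": [0,0.35,-0.05],"angular": [0.123,0.024,0.067],"jaw": 0.2},{"xyz": [0,0.47,-0.03],"angular": [0.164,0.028,0.091],"jaw": 0.2},{"xyz": [-0.02,0.6,0.01],"angular": [0.206,0.03,0.115],"jaw": 0.2},{"xyz": [-0.03,0.71,0.07],"angular": [0.249,0.03,0.138],"jaw": 0.2},{"xyz": [-0.05,0.82,0.14],"angular": [0.291,0.028,0.161],"jaw": 0.2},{"xyz": [-0.07,0.91,0.24],"angular": [0.334,0.024,0.184],"jaw": 0.2},{"xyz": [-0.1,0.99,0.34],"angular": [0.377,0.018,0.205],"jaw": 0.2},{"xyz": [-0.1,0.99,0.34],"angular": [0.377,0.018,0.205],"jaw": 0.2}]'

```text
time_s: 10.45
eef_pos: [0.6006, 0.249, 0.2642]
eef_rot: [[0.614, 0.787, -0.064], [0.414, -0.39, -0.823], [-0.672, 0.478, -0.565]]
ft_force: [-0.8, 1.1, -1.3]
finger_gap: 0.0461
```

```bash
python3 flip.py 12
```

```text
q [ 0.186  0.297  2.251  2.138  0.355 -0.012] q1 [ 0.15   0.344  2.285  4.066  0.146 -0.751] [0.601 0.249 0.264]
[0.01, 0.12, 0.06] [0.04, -0.006, 0.023] 2.25 
[0.0, 0.23, 0.14] [0.082, -0.015, 0.045] 2.37 
[-0.0, 0.34, 0.23] [0.124, -0.026, 0.067] 2.48 
[-0.01, 0.43, 0.34] [0.167, -0.039, 0.088] 2.59 [0.632 0.204 0.267]
[-0.03, 0.51, 0.47] [0.209, -0.053, 0.107] 2.71 
[-0.05, 0.57, 0.6] [0.252, -0.067, 0.125] 2.82 
[-0.07, 0.61, 0.73] [0.295, -0.083, 0.141] 2.93 
[-0.1, 0.64, 0.87] [0.339, -0.099, 0.156] 3.05 [0.639 0.149 0.252]
[-0.12, 0.64, 1.02] [0.383, -0.116, 0.169] 3.16 
[-0.15, 0.63, 1.15] [0.427, -0.133, 0.181] 3.27 
[-0.18, 0.6, 1.29] [0.472, -0.149, 0.191] 3.39 
[-0.2, 0.56, 1.41] [0.517, -0.166, 0.199] 3.5 [0.623 0.104 0.225]
```

Emit:
servo_tool --motion '[{"xyz": [0.01,0.12,0.06],"angular": [0.04,-0.006,0.023],"jaw": 0.2},{"xyz": [0,0.23,0.14],"angular": [0.082,-0.015,0.045],"jaw": 0.2},{"xyz": [0,0.34,0.23],"angular": [0.124,-0.026,0.067],"jaw": 0.2},{"xyz": [-0.01,0.43,0.34],"angular": [0.167,-0.039,0.088],"jaw": 0.2},{"xyz": [-0.03,0.51,0.47],"angular": [0.209,-0.053,0.107],"jaw": 0.2},{"xyz": [-0.05,0.57,0.6],"angular": [0.252,-0.067,0.125],"jaw": 0.2},{"xyz": [-0.07,0.61,0.73],"angular": [0.295,-0.083,0.141],"jaw": 0.2},{"xyz": [-0.1,0.64,0.87],"angular": [0.339,-0.099,0.156],"jaw": 0.2},{"xyz": [-0.11,0.64,0.98],"angular": [0.372,-0.111,0.166],"jaw": 0.2},{"xyz": [-0.11,0.64,0.98],"angular": [0.372,-0.111,0.166],"jaw": 0.2}]'

```text
time_s: 11.28
eef_pos: [0.6372, 0.139, 0.2459]
eef_rot: [[0.72, 0.422, -0.552], [0.126, -0.86, -0.494], [-0.683, 0.286, -0.672]]
ft_force: [-0.9, 0.7, -2.2]
finger_gap: 0.0462
```

```bash
python3 flip.py 10; python3 -c "
from h import *
togo(*tcp(.09,-90))"
```

```text
q [ 0.165  0.324  2.27   3.119  0.271 -0.386] q1 [ 0.15   0.344  2.285  4.066  0.146 -0.751] [0.637 0.139 0.246]
[-0.0, 0.07, 0.09] [0.04, -0.016, 0.014] 3.23 
[-0.0, 0.13, 0.22] [0.083, -0.035, 0.026] 3.35 
[-0.0, 0.17, 0.35] [0.127, -0.054, 0.036] 3.46 
[-0.01, 0.2, 0.48] [0.17, -0.073, 0.045] 3.57 [0.619 0.098 0.22 ]
[-0.02, 0.21, 0.61] [0.214, -0.092, 0.053] 3.69 
[-0.03, 0.21, 0.74] [0.259, -0.11, 0.059] 3.8 
[-0.04, 0.19, 0.85] [0.303, -0.128, 0.064] 3.91 
[-0.05, 0.15, 0.96] [0.348, -0.145, 0.067] 4.03 [0.587 0.078 0.19 ]
[-0.06, 0.14, 1.0] [0.365, -0.15, 0.068] 4.07 
[-0.06, 0.14, 1.0] [0.365, -0.15, 0.068] 4.07 
pos [0.6372 0.139  0.2459] F [-0.91  0.71 -2.2 ] M [-0.1   0.52 -0.01] gap 0.0462 t 11.28 q [ 0.16  0.32  2.27  3.12  0.27 -0.39]
xyz [-0.058  0.139  0.994] ang [ 0.3645 -0.1502  0.068 ]
```

Emit:
servo_tool --motion '[{"xyz": [0,0.07,0.09],"angular": [0.04,-0.016,0.014],"jaw": 0.2},{"xyz": [0,0.13,0.22],"angular": [0.083,-0.035,0.026],"jaw": 0.2},{"xyz": [0,0.17,0.35],"angular": [0.127,-0.054,0.036],"jaw": 0.2},{"xyz": [-0.01,0.2,0.48],"angular": [0.17,-0.073,0.045],"jaw": 0.2},{"xyz": [-0.02,0.21,0.61],"angular": [0.214,-0.092,0.053],"jaw": 0.2},{"xyz": [-0.03,0.21,0.74],"angular": [0.259,-0.11,0.059],"jaw": 0.2},{"xyz": [-0.04,0.19,0.85],"angular": [0.303,-0.128,0.064],"jaw": 0.2},{"xyz": [-0.05,0.15,0.96],"angular": [0.348,-0.145,0.067],"jaw": 0.2},{"xyz": [-0.06,0.14,0.995],"angular": [0.365,-0.15,0.068],"jaw": 0.2},{"xyz": [-0.06,0.14,0.995],"angular": [0.365,-0.15,0.068],"jaw": 0.2},{"xyz": [-0.06,0.14,0.995],"angular": [0.365,-0.15,0.068],"jaw": 0.2}]'

```text
time_s: 12.2
eef_pos: [0.5843, 0.0773, 0.1875]
eef_rot: [[0.574, -0.051, -0.817], [-0.031, -0.999, 0.041], [-0.818, 0.002, -0.575]]
ft_force: [-0.6, 1.1, -1.3]
finger_gap: 0.0458
```

```bash
python3 -c "
from h import *
togo(*tcp(.045,-90));seatrel()
for n in('top','scene'):
    I,d=arm.get_image(n);cv2.imwrite('pics/%s2.png'%n,I);np.save('pics/%s2.npy'%n,d)
I=cv2.imread('pics/scene2.png')[170:270,250:370];T=cv2.imread('pics/top2.png')[100:220,250:370]
cv2.imwrite('pics/c2.png',np.hstack([cv2.resize(I,(480,400),interpolation=2),cv2.resize(T,(320,400)[:1]+(400,),interpolation=2)]))"
```

```text
pos [0.5843 0.0773 0.1875] F [-0.63  1.11 -1.3 ] M [ 0.04  0.4  -0.01] gap 0.0458 t 12.2 q [ 0.15  0.34  2.29  4.05  0.15 -0.74]
xyz [0.453 0.002 0.005] ang [ 0.0027 -0.0011  0.0006]
flange in seat mm [ 0.51  0.19 90.28] twist -89.8 tilt [ 1.7e-03  9.0e-04 -1.0e+00] F seat [-1.31  1.07 -0.66] M [ 0.01  0.4  -0.02] gap 0.0458 t 12.2
```

View pics/c2.png

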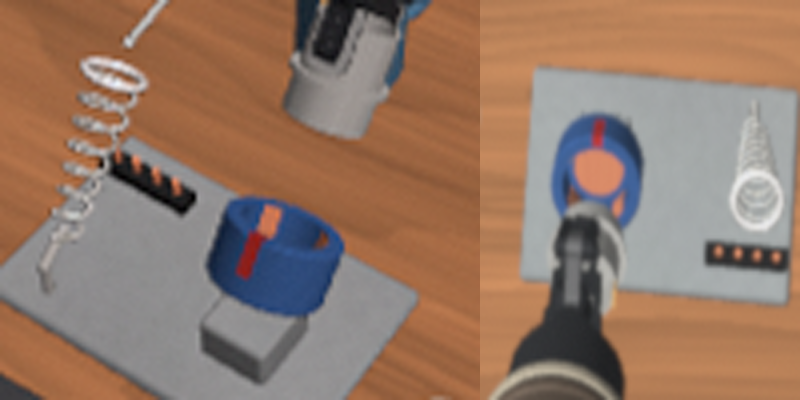

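Both views show the cup coaxial above the holder, with its lip on the -y side (brass at top-crop (612,295)). The red mark is at scene crop (250,255). Next I fit the held spigot and the holder cylinder in both cameras, which gives the relative offset.

Run:
```python
from h import *
s=arm.get_state();f=Rs.T@(s['eef_pos']+s['eef_rot']@[LEN,0,0]-seat)
def fit(P,r,c0):
    return least_squares(lambda c:np.hypot(P[:,0]-c[0],P[:,1]-c[1])-r,c0,loss='soft_l1',f_scale=.001)
from scipy.optimize import least_squares
for n,tag,box in(("top","2",(255,120,340,225)),("scene","2",(290,150,365,265)),("top","0",(255,120,340,225)),("scene","0",(290,150,365,265))):
    d=np.load(f'pics/{n}{tag}.npy');X,p=cloud(n,d,box);Y=(X-seat)@Rs
    if tag=="2":
        for zl,zh,r,nm in((f[2]-.021,f[2]-.003,.025,"spigot"),):
            rr=np.hypot(Y[:,0]-f[0],Y[:,1]-f[1]);m=(Y[:,2]>zl)&(Y[:,2]<zh)&(abs(rr-r)<.006)
            if m.sum()>15:
                o=fit(Y[m],r,f[:2]);print(n,nm,m.sum(),(o.x*1e3).round(2),"pred",(f[:2]*1e3).round(2),"rms",np.std(o.fun)*1e3)
        # foot plane
        m=(np.hypot(Y[:,0]-f[0],Y[:,1]-f[1])<.022)&(abs(Y[:,2]-f[2]+.024)<.008)
        if m.sum()>10: print(n,"foot z err mm",((np.median(Y[m,2])-f[2]+.024)*1e3).round(2),m.sum())
    rr=np.hypot(Y[:,0],Y[:,1])
    m=(Y[:,2]>-.030)&(Y[:,2]<-.003)&(abs(rr-.036)<.006)
    if m.sum()>15:o=fit(Y[m],.036,[0,0]);print(n,tag,"holder",m.sum(),(o.x*1e3).round(2),"rms",np.std(o.fun)*1e3, "ang",np.degrees(np.arctan2(Y[m,1],Y[m,0])).min().round(),np.degrees(np.arctan2(Y[m,1],Y[m,0])).max().round())
    m=(abs(Y[:,2])<.005)&(rr>.029)&(rr<.034)
    if m.sum()>10:
        A=np.c_[Y[m,:2],np.ones(m.sum())];print(n,tag,"rim plane",m.sum(),np.linalg.lstsq(A,Y[m,2],rcond=None)[0].round(4),"med mm",(np.median(Y[m,2])*1e3).round(2))
```

```text
top spigot 62 [-0.99 -1.47] pred [0.57 0.14] rms 0.6221108254021466
top 2 holder 181 [-0.63 -0.16] rms 1.2195163074059707 ang -128.0 130.0
top 2 rim plane 152 [-0.0012 -0.0067 -0.0005] med mm -0.3
scene spigot 176 [1.37 0.37] pred [0.57 0.14] rms 1.0675979660605917
scene 2 holder 357 [2.13 1.64] rms 1.2357871553510391 ang -130.0 149.0
scene 2 rim plane 54 [ 0.0022  0.005  -0.0026] med mm -2.52
top 0 holder 187 [-0.32 -0.18] rms 1.168621902779626 ang -167.0 179.0
top 0 rim plane 199 [ 0.0067 -0.0053 -0.0004] med mm -0.6
scene 0 holder 355 [2.13 1.88] rms 1.2007369595173236 ang -166.0 175.0
scene 0 rim plane 51 [ 0.0062 -0.0019 -0.0024] med mm -2.36
```

```bash
cat >> h.py <<'E'
seat=seat+Rs@[.0008,.0008,0]
off=np.array([0,.0007,.0004])
E
python3 -c "
from h import *
togo(*tcp(.028,-90));seatrel()"
```

```text
pos [0.5843 0.0773 0.1876] F [-0.05  0.12 -1.19] M [0.05 0.36 0.02] gap 0.0462 t 12.3 q [ 0.15  0.34  2.29  4.06  0.15 -0.75]
xyz [ 0.623 -0.013 -0.006] ang [ 0.0018 -0.001   0.0004]
flange in seat mm [-0.63 -1.37 90.3 ] twist -89.8 tilt [ 1.6e-03  7.0e-04 -1.0e+00] F seat [-0.73  0.12 -0.94] M [ 0.03  0.36 -0.  ] gap 0.0462 t 12.3
```

Emit:
servo_tool --motion '[{"xyz": [0.1,-0.013,-0.006],"angular": [0.002,-0.001,0],"jaw": 0.2},{"xyz": [0.25,-0.013,-0.006],"angular": [0.002,-0.001,0],"jaw": 0.2},{"xyz": [0.4,-0.013,-0.006],"angular": [0.002,-0.001,0],"jaw": 0.2},{"xyz": [0.53,-0.013,-0.006],"angular": [0.002,-0.001,0],"jaw": 0.2},{"xyz": [0.6,-0.013,-0.006],"angular": [0.002,-0.001,0],"jaw": 0.2},{"xyz": [0.62,-0.013,-0.006],"angular": [0.002,-0.001,0],"jaw": 0.2},{"xyz": [0.62,-0.013,-0.006],"angular": [0.002,-0.001,0],"jaw": 0.2},{"xyz": [0.62,-0.013,-0.006],"angular": [0.002,-0.001,0],"jaw": 0.2}]'

```text
time_s: 12.97
eef_pos: [0.6204, 0.0767, 0.1374]
eef_rot: [[0.573, -0.054, -0.818], [-0.031, -0.999, 0.044], [-0.819, -0.0, -0.574]]
ft_force: [-0.9, -0.2, -1.9]
finger_gap: 0.0463
```

Run:
```python
from h import *
from scipy.optimize import least_squares
togo(*tcp(.016,-90));seatrel()
s=arm.get_state();f=Rs.T@(s['eef_pos']+s['eef_rot']@(off+[LEN,0,0])-seat)
fit=lambda P,r,c0:least_squares(lambda c:np.hypot(P[:,0]-c[0],P[:,1]-c[1])-r,c0,loss='soft_l1',f_scale=.001)
for n,box in(("top",(255,120,340,225)),("scene",(280,170,365,265))):
    I,d=arm.get_image(n);cv2.imwrite(f'pics/{n}3.png',I);X,p=cloud(n,d,box);Y=(X-seat)@Rs
    for zl,zh,r,c,nm in((f[2]-.021,f[2]-.003,.025,f[:2],"spigot"),(-.03,-.003,.036,[0,0],"holder")):
        rr=np.hypot(Y[:,0]-c[0],Y[:,1]-c[1]);m=(Y[:,2]>zl)&(Y[:,2]<zh)&(abs(rr-r)<.005)
        if m.sum()>15:o=fit(Y[m],r,c);print(n,nm,m.sum(),(o.x*1e3).round(2),(np.std(o.fun)*1e3).round(2))
    # flange side z check
cv2.imwrite('pics/c3.png',cv2.resize(cv2.imread('pics/scene3.png')[190:270,270:370],(750,600),interpolation=2))
```

```text
pos [0.6204 0.0767 0.1374] F [-0.85 -0.18 -1.86] M [-0.02  0.41  0.04] gap 0.0463 t 12.97 q [ 0.14  0.48  2.24  3.67  0.22 -0.36]
xyz [0.126 0.001 0.001] ang [ 0.0004 -0.0002  0.0006]
flange in seat mm [ 0.1   0.09 28.56] twist -90.0 tilt [ 3.e-04  9.e-04 -1.e+00] F seat [-1.75 -0.23 -1.04] M [-0.02  0.41  0.06] gap 0.0463 t 12.97
top spigot 43 [-1.24 -1.24] 0.5
top holder 179 [-1.3  -0.92] 1.0
scene spigot 162 [1.47 1.24] 1.03
scene holder 353 [1.29 1.07] 1.06
```

View pics/c3.png

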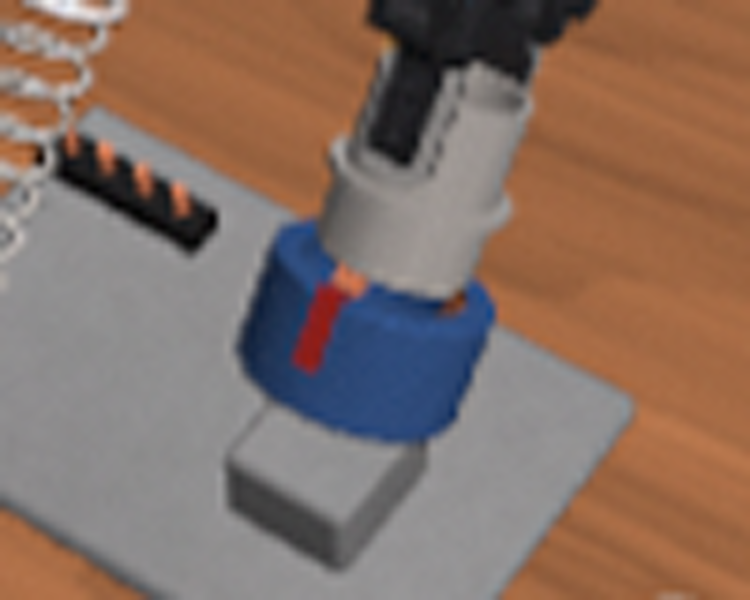

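The spigot and holder axes agree within 0.3 mm in both cameras, and the cup hangs square just above the mouth. Entering.

Emit:
servo_tool --motion '[{"xyz": [0.02,0.001,0.001],"angular": [0,0,0],"jaw": 0.2},{"xyz": [0.04,0.001,0.001],"angular": [0,0,0],"jaw": 0.2},{"xyz": [0.06,0.001,0.001],"angular": [0,0,0],"jaw": 0.2},{"xyz": [0.075,0.001,0.001],"angular": [0,0,0],"jaw": 0.2},{"xyz": [0.085,0.001,0.001],"angular": [0,0,0],"jaw": 0.2},{"xyz": [0.085,0.001,0.001],"angular": [0,0,0],"jaw": 0.2}]'

```text
time_s: 13.57
eef_pos: [0.6253, 0.0764, 0.1305]
eef_rot: [[0.573, -0.054, -0.818], [-0.031, -0.999, 0.045], [-0.819, -0.001, -0.574]]
ft_force: [-0.6, 0.2, -1.8]
finger_gap: 0.0455
```

```bash
python3 -c "
from h import *
togo(*tcp(.016,-90));seatrel()"
```

```text
pos [0.6253 0.0764 0.1305] F [-0.57  0.16 -1.82] M [0.01 0.46 0.01] gap 0.0455 t 13.57 q [ 0.13  0.5   2.24  3.63  0.23 -0.33]
xyz [ 0.041 -0.     0.001] ang [ 0.0001 -0.0003  0.0006]
flange in seat mm [1.500e-01 1.000e-02 2.007e+01] twist -90.0 tilt [ 5.e-04  9.e-04 -1.e+00] F seat [-1.52  0.13 -1.16] M [-0.01  0.46  0.02] gap 0.0455 t 13.57
```

Emit:
servo_tool --motion '[{"xyz": [0.015,0,0.001],"angular": [0,0,0],"jaw": 0.2},{"xyz": [0.03,0,0.001],"angular": [0,0,0],"jaw": 0.2},{"xyz": [0.045,0,0.001],"angular": [0,0,0],"jaw": 0.2},{"xyz": [0.06,0,0.001],"angular": [0,0,0],"jaw": 0.2},{"xyz": [0.06,0,0.001],"angular": [0,0,0],"jaw": 0.2},{"xyz": [0.06,0,0.001],"angular": [0,0,0],"jaw": 0.2}]'

```text
time_s: 14.07
eef_pos: [0.6287, 0.0762, 0.1254]
eef_rot: [[0.573, -0.054, -0.818], [-0.031, -0.999, 0.045], [-0.819, -0.001, -0.574]]
ft_force: [0.6, -0.1, -2.5]
finger_gap: 0.0459
```

```bash
python3 -c "
from h import *
togo(*tcp(.010,-80));seatrel()"
```

```text
pos [0.6287 0.0762 0.1254] F [ 0.62 -0.06 -2.52] M [-0.01  0.4   0.04] gap 0.0459 t 14.07 q [ 0.13  0.51  2.23  3.61  0.23 -0.31]
xyz [ 0.04  -0.001  0.001] ang [-0.111  -0.0003  0.0005]
flange in seat mm [-1.000e-02  1.000e-02  1.396e+01] twist -90.0 tilt [ 4.e-04  9.e-04 -1.e+00] F seat [-0.94 -0.02 -2.42] M [-0.    0.4   0.05] gap 0.0459 t 14.07
```

Emit:
servo_tool --motion '[{"xyz": [0.017,0,0],"angular": [-0.045,0,0],"jaw": 0.2},{"xyz": [0.034,0,0],"angular": [-0.09,0,0],"jaw": 0.2},{"xyz": [0.048,0,0],"angular": [-0.135,0,0],"jaw": 0.2},{"xyz": [0.052,0,0],"angular": [-0.18,0,0],"jaw": 0.2},{"xyz": [0.056,0,0],"angular": [-0.225,0,0],"jaw": 0.2},{"xyz": [0.06,0,0],"angular": [-0.27,0,0],"jaw": 0.2},{"xyz": [0.064,0,0],"angular": [-0.315,0,0],"jaw": 0.2}]'

```text
time_s: 14.65
eef_pos: [0.632, 0.0759, 0.1202]
eef_rot: [[0.573, 0.343, -0.745], [-0.031, -0.899, -0.437], [-0.819, 0.273, -0.504]]
ft_force: [-5.5, 0.3, 3.8]
finger_gap: 0.0462
```

```bash
python3 -c "
from h import *
togo(*tcp(.0,0));seatrel()"
```

```text
pos [0.632  0.0759 0.1202] F [-5.48  0.34  3.78] M [ 0.18  0.58 -0.34] gap 0.0462 t 14.65 q [ 0.13  0.53  2.23  3.6   0.24 -0.79]
xyz [ 0.078 -0.002  0.008] ang [-6.83e-01 -5.00e-04  3.00e-04]
flange in seat mm [ 0.1  -0.17  7.82] twist -61.5 tilt [ 1.e-04  9.e-04 -1.e+00] F seat [-2.33  0.04  6.24] M [-0.07  0.59 -0.37] gap 0.0462 t 14.65
```

Emit:
servo_tool --motion '[{"xyz": [0.003,0,0],"angular": [-0.05,0,0],"jaw": 0.2},{"xyz": [0.009,0,0.001],"angular": [-0.1,0,0],"jaw": 0.2},{"xyz": [0.015,0,0.002],"angular": [-0.15,0,0],"jaw": 0.2},{"xyz": [0.021,0,0.003],"angular": [-0.2,0,0],"jaw": 0.2},{"xyz": [0.027,0,0.004],"angular": [-0.25,0,0],"jaw": 0.2},{"xyz": [0.033,0,0.004],"angular": [-0.3,0,0],"jaw": 0.2},{"xyz": [0.039,0,0.004],"angular": [-0.35,0,0],"jaw": 0.2}]'

```text
time_s: 15.23
eef_pos: [0.6336, 0.0756, 0.1172]
eef_rot: [[0.573, 0.683, -0.453], [-0.031, -0.535, -0.844], [-0.819, 0.498, -0.286]]
ft_force: [-8.1, -0.1, 8.4]
finger_gap: 0.0461
```

```bash
python3 -c "
from h import *
togo(*tcp(.0,0));seatrel()"
```

```text
pos [0.6336 0.0756 0.1172] F [-8.06 -0.1   8.38] M [ 0.24  0.42 -0.43] gap 0.0461 t 15.23 q [ 0.13  0.53  2.23  3.58  0.25 -1.33]
xyz [ 0.043 -0.004  0.002] ang [-0.3308 -0.0006 -0.    ]
flange in seat mm [ 0.15 -0.29  4.34] twist -29.8 tilt [ 2.e-04  8.e-04 -1.e+00] F seat [-1.78 -0.54 11.48] M [-0.07  0.43 -0.47] gap 0.0461 t 15.23
```

Emit:
servo_tool --motion '[{"xyz": [0.004,0,0],"angular": [-0.052,0,0],"jaw": 0.2},{"xyz": [0.009,0,0],"angular": [-0.105,0,0],"jaw": 0.2},{"xyz": [0.015,-0.001,0.001],"angular": [-0.158,0,0],"jaw": 0.2},{"xyz": [0.021,-0.002,0.001],"angular": [-0.21,0,0],"jaw": 0.2},{"xyz": [0.027,-0.003,0.002],"angular": [-0.263,0,0],"jaw": 0.2},{"xyz": [0.033,-0.004,0.002],"angular": [-0.315,0,0],"jaw": 0.2},{"xyz": [0.037,-0.004,0.002],"angular": [-0.35,0,0],"jaw": 0.2}]'

```text
time_s: 15.82
eef_pos: [0.6352, 0.0753, 0.1143]
eef_rot: [[0.573, 0.819, -0.027], [-0.031, -0.011, -0.999], [-0.819, 0.574, 0.019]]
ft_force: [-5.0, -0.3, 8.6]
finger_gap: 0.0459
```

```bash
python3 -c "
from h import *
togo(*tcp(.0,8));seatrel()"
```

```text
pos [0.6352 0.0753 0.1143] F [-5.03 -0.34  8.56] M [ 0.02  0.12 -0.5 ] gap 0.0459 t 15.82 q [ 0.13  0.54  2.22  3.57  0.25 -1.87]
xyz [ 0.011 -0.002 -0.001] ang [-0.0673 -0.0004 -0.0006]
flange in seat mm [ 0.18 -0.15  1.08] twist 1.9 tilt [ 8.e-04  6.e-04 -1.e+00] F seat [ 0.82 -0.62  9.88] M [-0.28  0.12 -0.42] gap 0.0459 t 15.82
```

Emit:
servo_tool --motion '[{"xyz": [0.004,0,0],"angular": [-0.04,0,0],"jaw": 0.2},{"xyz": [0.009,0,0],"angular": [-0.08,0,0],"jaw": 0.2},{"xyz": [0.014,0,0],"angular": [-0.12,0,0],"jaw": 0.2}]'

```text
time_s: 16.07
eef_pos: [0.636, 0.0751, 0.1136]
eef_rot: [[0.574, 0.809, 0.129], [-0.031, 0.179, -0.983], [-0.818, 0.56, 0.128]]
ft_force: [-6.5, -1.2, 8.5]
finger_gap: 0.0461
```

```bash
python3 -c "
from h import *
togo(*tcp(.0,8));seatrel()"
```

```text
pos [0.636  0.0751 0.1136] F [-6.53 -1.24  8.48] M [-0.01  0.24 -0.64] gap 0.0461 t 16.07 q [ 0.13  0.54  2.22  3.57  0.25 -2.06]
xyz [ 0.    -0.003 -0.004] ang [ 0.0541 -0.0001 -0.0009]
flange in seat mm [ 0.42 -0.2   0.05] twist 12.9 tilt [ 1.4e-03  4.0e-04 -1.0e+00] F seat [-0.42 -1.59 10.65] M [-0.39  0.24 -0.51] gap 0.0461 t 16.07
```

Emit:
servo_tool --motion '[{"xyz": [0.002,0,0],"angular": [0.03,0,0],"jaw": 0.2},{"xyz": [0.005,0,0],"angular": [0.07,0,0],"jaw": 0.2},{"xyz": [0.008,0,0],"angular": [0.11,0,0],"jaw": 0.2}]'

```text
time_s: 16.32
eef_pos: [0.6362, 0.0751, 0.1132]
eef_rot: [[0.574, 0.819, -0.014], [-0.031, 0.005, -1.0], [-0.818, 0.574, 0.028]]
ft_force: [-7.0, -0.4, 8.4]
finger_gap: 0.0461
```

```bash
python3 -c "
from h import *
togo(*tcp(.0,4));seatrel()
I,d=arm.get_image('scene');cv2.imwrite('pics/c4.png',cv2.resize(I[190:270,270:370],(750,600),interpolation=2))"
```

```text
pos [0.6362 0.0751 0.1132] F [-7.05 -0.45  8.37] M [-0.51  0.42  0.37] gap 0.0461 t 16.32 q [ 0.13  0.55  2.22  3.57  0.25 -1.88]
xyz [-0.004 -0.003 -0.003] ang [-0.0128 -0.0003 -0.001 ]
flange in seat mm [ 0.34 -0.32 -0.39] twist 2.8 tilt [ 1.5e-03  5.0e-04 -1.0e+00] F seat [-0.95 -0.84 10.88] M [-0.23  0.39  0.61] gap 0.0461 t 16.32
```

View pics/c4.png

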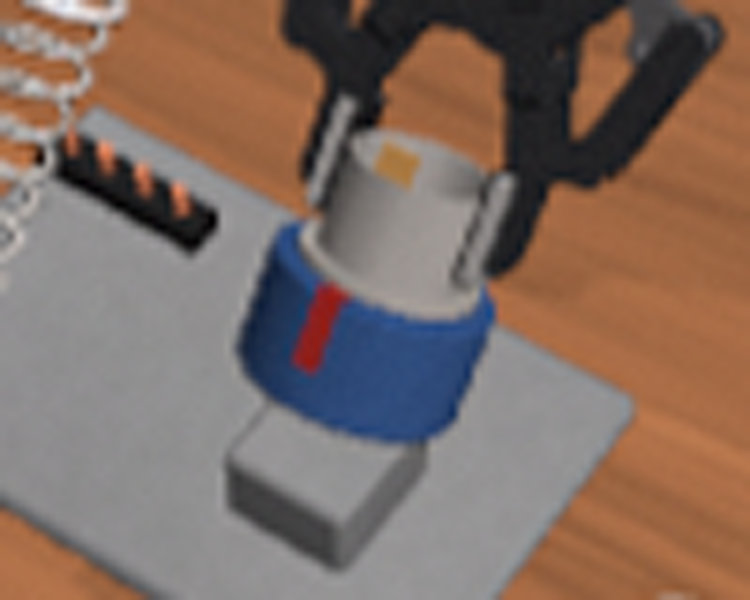

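The flange is at or nearly on the rim, with the lip (397,165) aligned with the red mark (318,325) along the axis. I'll give a little more twist with descent until the force shows a hard stop.

Emit:
servo_tool --motion '[{"xyz": [0.004,0,0],"angular": [-0.03,0,0],"jaw": 0.2},{"xyz": [0.008,0,0],"angular": [-0.07,0,0],"jaw": 0.2},{"xyz": [0.012,0,0],"angular": [-0.11,0,0],"jaw": 0.2}]'

```text
time_s: 16.62
eef_pos: [0.6365, 0.075, 0.1129]
eef_rot: [[0.574, 0.809, 0.123], [-0.031, 0.172, -0.985], [-0.818, 0.562, 0.124]]
ft_force: [-20.1, 0.7, 28.0]
finger_gap: 0.0461
```

```bash
python3 -c "
from h import *
togo(*tcp(.0,4));seatrel()"
```

```text
pos [0.6365 0.075  0.1129] F [-20.09   0.68  27.99] M [ 0.61  0.34 -0.96] gap 0.0461 t 16.62 q [ 0.13  0.55  2.22  3.56  0.26 -2.05]
xyz [-0.008 -0.002 -0.005] ang [ 0.0945 -0.0001 -0.0014]
flange in seat mm [ 0.44 -0.34 -0.83] twist 12.5 tilt [ 2.1e-03  4.0e-04 -1.0e+00] F seat [-0.41 -0.42 34.45] M [-0.07  0.38 -1.12] gap 0.0461 t 16.62
```

Emit:
servo_tool --motion '[{"xyz": [0,0,0],"angular": [0.03,0,0],"jaw": 0.2},{"xyz": [0,0,0],"angular": [0.07,0,0],"jaw": 0.2},{"xyz": [0,0,0],"angular": [0.11,0,0],"jaw": 0.2},{"xyz": [0,0,0],"angular": [0.11,0,0],"jaw": 0.2},{"xyz": [0,0,0],"angular": [0.11,0,0],"jaw": 0.2}]'

```text
time_s: 17.03
eef_pos: [0.6362, 0.075, 0.1131]
eef_rot: [[0.575, 0.818, -0.018], [-0.031, -0.0, -1.0], [-0.818, 0.575, 0.025]]
ft_force: [-6.2, 1.6, 6.0]
finger_gap: 0.0462
```

```bash
python3 -c "
from h import *
togo(*tcp(.0,4));seatrel()"
```

```text
pos [0.6362 0.075  0.1131] F [-6.19  1.57  6.05] M [ 0.31  0.46 -0.36] gap 0.0462 t 17.03 q [ 0.13  0.55  2.22  3.57  0.26 -1.88]
xyz [-0.005 -0.003 -0.005] ang [-0.0161 -0.0002 -0.0014]
flange in seat mm [ 0.33 -0.49 -0.45] twist 2.6 tilt [ 2.2e-03  4.0e-04 -1.0e+00] F seat [-1.67  1.23  8.55] M [ 0.02  0.47 -0.46] gap 0.0462 t 17.03
```

Emit:
servo_tool --motion '[{"xyz": [0.004,0,0],"angular": [-0.02,0,0],"jaw": 0.2},{"xyz": [0.007,0,0],"angular": [-0.03,0,0],"jaw": 0.2},{"xyz": [0.007,0,0],"angular": [-0.03,0,0],"jaw": 0.2},{"xyz": [0.007,0,0],"angular": [-0.03,0,0],"jaw": 0.2}]'

```text
time_s: 17.37
eef_pos: [0.6363, 0.0749, 0.113]
eef_rot: [[0.575, 0.818, 0.02], [-0.031, 0.046, -0.998], [-0.818, 0.573, 0.052]]
ft_force: [-7.6, -0.6, 9.7]
finger_gap: 0.0461
```

```bash
python3 -c "
from h import *
togo(*tcp(.0,4));seatrel()"
```

```text
pos [0.6363 0.0749 0.113 ] F [-7.63 -0.64  9.72] M [ 0.19  0.41 -0.26] gap 0.0461 t 17.37 q [ 0.13  0.55  2.22  3.56  0.26 -1.92]
xyz [-0.006 -0.003 -0.005] ang [ 0.0137 -0.0002 -0.0016]
flange in seat mm [ 0.4  -0.45 -0.64] twist 5.2 tilt [ 2.5e-03  5.0e-04 -1.0e+00] F seat [-0.64 -1.06 12.31] M [-0.01  0.42 -0.31] gap 0.0461 t 17.37
```

Emit:
servo_tool --motion '[{"xyz": [0.006,0,0],"angular": [-0.03,0,0],"jaw": 0.2},{"xyz": [0.01,0,0],"angular": [-0.07,0,0],"jaw": 0.2},{"xyz": [0.012,0,0],"angular": [-0.04,0,0],"jaw": 0.2},{"xyz": [0.012,0,0],"angular": [0,0,0],"jaw": 0.2},{"xyz": [0.012,0,0],"angular": [0.02,0,0],"jaw": 0.2},{"xyz": [0.012,0,0],"angular": [0.02,0,0],"jaw": 0.2},{"xyz": [0.012,0,0],"angular": [0.02,0,0],"jaw": 0.2},{"xyz": [0.012,0,0],"angular": [0.02,0,0],"jaw": 0.2}]'

```text
time_s: 18.03
eef_pos: [0.6364, 0.075, 0.1128]
eef_rot: [[0.575, 0.818, -0.006], [-0.031, 0.015, -0.999], [-0.817, 0.575, 0.034]]
ft_force: [-16.8, 1.4, 21.9]
finger_gap: 0.0459
```

```bash
python3 -c "
from h import *
togo(*tcp(.0,4));seatrel()"
```

```text
pos [0.6364 0.075  0.1128] F [-16.82   1.39  21.86] M [ 0.11  0.49 -0.13] gap 0.0459 t 18.03 q [ 0.13  0.55  2.22  3.56  0.26 -1.89]
xyz [-0.008 -0.002 -0.004] ang [-0.0063 -0.0003 -0.0019]
flange in seat mm [ 0.35 -0.4  -0.81] twist 3.4 tilt [ 3.e-03  7.e-04 -1.e+00] F seat [-1.28  0.46 27.59] M [-0.    0.5  -0.16] gap 0.0459 t 18.03
```

Emit:
servo_tool --motion '[{"xyz": [-0.002,0,0],"angular": [0,0,0],"jaw": 0.2},{"xyz": [-0.004,0,0],"angular": [0,0,0],"jaw": 0.2},{"xyz": [-0.006,0,0],"angular": [0,0,0],"jaw": 0.2},{"xyz": [-0.006,0,0],"angular": [0,0,0],"jaw": 0.2},{"xyz": [-0.006,0,0],"angular": [0,0,0],"jaw": 0.2},{"xyz": [-0.006,0,0],"angular": [0,0,0],"jaw": 0.2}]'

```text
time_s: 18.53
eef_pos: [0.6361, 0.075, 0.1132]
eef_rot: [[0.575, 0.818, -0.005], [-0.031, 0.015, -0.999], [-0.817, 0.575, 0.034]]
ft_force: [-0.4, 0.1, -1.5]
finger_gap: 0.0456
```

```bash
python3 -c "
from h import *
togo(*tcp(.0,4));seatrel()"
```

```text
pos [0.6361 0.075  0.1132] F [-0.39  0.1  -1.5 ] M [0.02 0.49 0.01] gap 0.0456 t 18.53 q [ 0.13  0.55  2.22  3.56  0.26 -1.89]
xyz [-0.003 -0.002 -0.004] ang [-0.0062 -0.0003 -0.0019]
flange in seat mm [ 0.29 -0.4  -0.29] twist 3.4 tilt [ 2.9e-03  7.0e-04 -1.0e+00] F seat [-1.19  0.08 -1.  ] M [-0.    0.49  0.01] gap 0.0456 t 18.53
```

Emit:
servo_tool --motion '[{"xyz": [-0.002,0,0],"angular": [0,0,0],"jaw": 0.2},{"xyz": [-0.004,0,0],"angular": [0,0,0],"jaw": 0.2},{"xyz": [-0.006,0,0],"angular": [0,0,0],"jaw": 0.2},{"xyz": [-0.006,0,0],"angular": [0,0,0],"jaw": 0.2},{"xyz": [-0.006,0,0],"angular": [0,0,0],"jaw": 0.2},{"xyz": [-0.006,0,0],"angular": [0,0,0],"jaw": 0.2}]'

```text
time_s: 19.03
eef_pos: [0.6358, 0.075, 0.1135]
eef_rot: [[0.575, 0.818, -0.006], [-0.031, 0.015, -0.999], [-0.818, 0.575, 0.034]]
ft_force: [5.0, -0.2, -9.9]
finger_gap: 0.0458
```

```bash
python3 -c "
from h import *
togo(*tcp(.0,4));seatrel()"
```

```text
pos [0.6358 0.075  0.1135] F [ 5.04 -0.2  -9.88] M [-0.07  0.48  0.02] gap 0.0458 t 19.03 q [ 0.13  0.54  2.23  3.56  0.26 -1.89]
xyz [ 0.001 -0.002 -0.004] ang [-0.0063 -0.0003 -0.0018]
flange in seat mm [ 0.29 -0.41  0.1 ] twist 3.4 tilt [ 2.8e-03  7.0e-04 -1.0e+00] F seat [ -1.53   0.08 -10.99] M [-0.07  0.47  0.07] gap 0.0458 t 19.03
```

Emit:
servo_tool --motion '[{"xyz": [-0.005,0,0],"angular": [0,0,0],"jaw": 0.2},{"xyz": [-0.005,0,0],"angular": [0,0,0],"jaw": 0.2},{"xyz": [-0.005,0,0],"angular": [0,0,0],"jaw": 0.2},{"xyz": [-0.005,0,0],"angular": [0,0,0],"jaw": 0.2},{"xyz": [-0.005,0,0],"angular": [0,0,0],"jaw": 0.2}]'

```text
time_s: 19.45
eef_pos: [0.6357, 0.075, 0.1137]
eef_rot: [[0.575, 0.818, -0.006], [-0.031, 0.015, -0.999], [-0.818, 0.575, 0.034]]
ft_force: [6.5, -0.0, -10.0]
finger_gap: 0.0461
```

```bash
python3 -c "
from h import *
seatrel()"
```

```text
flange in seat mm [ 0.31 -0.43  0.33] twist 3.4 tilt [ 2.6e-03  6.0e-04 -1.0e+00] F seat [ -0.43   0.31 -11.94] M [0.05 0.49 0.05] gap 0.0461 t 19.45
```

Emit:
servo_tool --motion '[{"xyz": [0.004,0,0],"angular": [0,0,0],"jaw": 0.2},{"xyz": [0.01,0,0],"angular": [-0.04,0,0],"jaw": 0.2},{"xyz": [0.014,0,0],"angular": [-0.06,0,0],"jaw": 0.2},{"xyz": [0.016,0,0],"angular": [-0.02,0,0],"jaw": 0.2},{"xyz": [0.016,0,0],"angular": [0.02,0,0],"jaw": 0.2},{"xyz": [0.016,0,0],"angular": [0.02,0,0],"jaw": 0.2},{"xyz": [0.016,0,0],"angular": [0.02,0,0],"jaw": 0.2}]'

```text
time_s: 20.03
eef_pos: [0.6364, 0.075, 0.113]
eef_rot: [[0.575, 0.817, -0.032], [-0.031, -0.017, -0.999], [-0.817, 0.576, 0.015]]
ft_force: [-7.5, 0.2, 10.5]
finger_gap: 0.046
```

```bash
python3 -c "
from h import *
seatrel()"
```

```text
flange in seat mm [ 0.46 -0.45 -0.69] twist 1.6 tilt [ 3.2e-03  6.0e-04 -1.0e+00] F seat [-0.14 -0.18 12.9 ] M [-0.01  0.43 -0.5 ] gap 0.046 t 20.03
```

Emit:
servo_tool --motion '[{"xyz": [0.008,0,0],"angular": [-0.03,0,0],"jaw": 0.2},{"xyz": [0.012,0,0],"angular": [-0.06,0,0],"jaw": 0.2},{"xyz": [0.012,0,0],"angular": [-0.02,0,0],"jaw": 0.2},{"xyz": [0.012,0,0],"angular": [0.0,0,0],"jaw": 0.2},{"xyz": [0.012,0,0],"angular": [0.0,0,0],"jaw": 0.2},{"xyz": [0.012,0,0],"angular": [0.0,0,0],"jaw": 0.2}]'

```text
time_s: 20.53
eef_pos: [0.6365, 0.0751, 0.1129]
eef_rot: [[0.576, 0.817, -0.032], [-0.031, -0.018, -0.999], [-0.817, 0.577, 0.015]]
ft_force: [-17.1, 1.5, 21.9]
finger_gap: 0.0457
```

Emit:
servo_tool --motion '[{"xyz": [-0.002,0,0],"angular": [0,0,0],"jaw": 0.2},{"xyz": [-0.003,0,0],"angular": [0,0,0],"jaw": 0.2},{"xyz": [-0.003,0,0],"angular": [0,0,0],"jaw": 0.2},{"xyz": [-0.003,0,0],"angular": [0,0,0],"jaw": 0.2}]' --grip_force 20

```text
time_s: 20.87
eef_pos: [0.6363, 0.0751, 0.1132]
eef_rot: [[0.576, 0.817, -0.032], [-0.031, -0.018, -0.999], [-0.817, 0.577, 0.015]]
ft_force: [-2.8, 0.4, 3.4]
finger_gap: 0.0463
```

```bash
python3 -c "
from h import *
seatrel()"
```

```text
flange in seat mm [ 0.42 -0.31 -0.45] twist 1.6 tilt [ 0.0038  0.001  -1.    ] F seat [-0.31  0.25  4.39] M [-0.02  0.58 -0.02] gap 0.0463 t 20.87
```

Emit:
servo_tool --motion '[{"xyz": [0.001,0,0],"angular": [0,0,0],"jaw": 0.56},{"xyz": [0.001,0,0],"angular": [0,0,0],"jaw": 0.6},{"xyz": [0,0,0],"angular": [0,0,0],"jaw": 0.8},{"xyz": [0,0,0],"angular": [0,0,0],"jaw": 0.8},{"xyz": [0,0,0],"angular": [0,0,0],"jaw": 0.8},{"xyz": [0,0,0],"angular": [0,0,0],"jaw": 0.8},{"xyz": [0,0,0],"angular": [0,0,0],"jaw": 0.8}]'

```text
time_s: 21.45
eef_pos: [0.6363, 0.0751, 0.1132]
eef_rot: [[0.576, 0.817, -0.032], [-0.031, -0.018, -0.999], [-0.817, 0.577, 0.015]]
ft_force: [0.5, 0.3, 0.1]
finger_gap: 0.0681
```

Emit:
servo_tool --motion '[{"xyz": [-0.1,0,0],"angular": [0,0,0],"jaw": 0.8},{"xyz": [-0.25,0,0],"angular": [0,0,0],"jaw": 0.8},{"xyz": [-0.5,0,0],"angular": [0,0,0],"jaw": 0.8},{"xyz": [-0.75,0,0],"angular": [0,0,0],"jaw": 0.8},{"xyz": [-1,0,0],"angular": [0,0,0],"jaw": 0.8},{"xyz": [-1,0,0],"angular": [0,0,0],"jaw": 0.8},{"xyz": [-1,0,0],"angular": [0,0,0],"jaw": 0.8}]'

```text
time_s: 22.03
eef_pos: [0.5784, 0.0784, 0.1966]
eef_rot: [[0.578, 0.816, -0.032], [-0.03, -0.018, -0.999], [-0.816, 0.578, 0.014]]
ft_force: [0.5, 0.7, -0.9]
finger_gap: 0.0685
```

Run:
```python
from h import *
from scipy.optimize import least_squares
seatrel()
fit=lambda P,r,c0:least_squares(lambda c:np.hypot(P[:,0]-c[0],P[:,1]-c[1])-r,c0,loss='soft_l1',f_scale=.001)
o=[]
for n,box in(("top",(255,120,340,225)),("scene",(280,170,365,265))):
    I,d=arm.get_image(n);cv2.imwrite(f'pics/{n}5.png',I);X,p=cloud(n,d,box);Y=(X-seat)@Rs;rr=np.hypot(Y[:,0],Y[:,1])
    for zl,zh,r,nm in((.008,.034,.024,"body"),(-.03,-.003,.036,"holder")):
        m=(Y[:,2]>zl)&(Y[:,2]<zh)&(abs(rr-r)<.004)
        if m.sum()>15:f=fit(Y[m],r,[0,0]);print(n,nm,m.sum(),(f.x*1e3).round(2))
    a=(abs(Y[:,2]-.0035)<.006)&(rr>.0255)&(rr<.0285);b=(abs(Y[:,2])<.005)&(rr>.031)&(rr<.035)
    print(n,"flange top z",(np.median(Y[a,2])*1e3).round(2),a.sum(),"rim z",(np.median(Y[b,2])*1e3).round(2),b.sum())
S=cv2.imread('pics/scene5.png');T=cv2.imread('pics/top5.png')
cv2.imwrite('pics/c5.png',np.vstack([np.hstack([cv2.resize(S[195:265,275:360],(400,330),interpolation=2),cv2.resize(T[115:185,255:340],(400,330),interpolation=2)]),np.hstack([cv2.resize(S,(400,250)),cv2.resize(T,(400,250))])]))
```

```text
flange in seat mm [  0.91  -0.18 101.12] twist 1.5 tilt [ 0.0061  0.0016 -1.    ] F seat [-0.09  0.7  -1.01] M [ 0.03  0.23 -0.04] gap 0.0685 t 22.03
top body 239 [-0.08 -1.22]
top holder 170 [-1.12 -1.07]
top flange top z 3.4 75 rim z -0.82 127
scene body 289 [1.49 1.04]
scene holder 351 [1.16 0.97]
scene flange top z 2.2 45 rim z -2.37 42
```

View pics/c5.png

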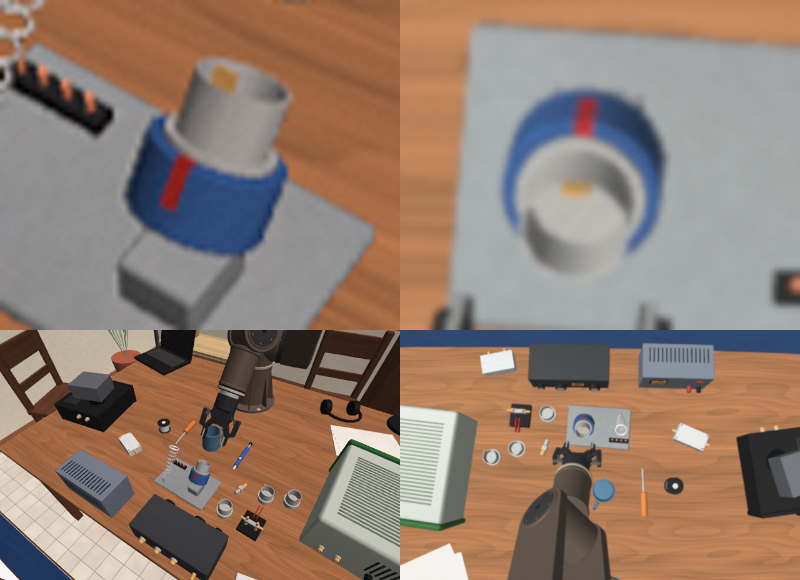

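Run:
```python
from h import *
for n,box in(("top",(255,120,340,200)),("scene",(280,170,365,265))):
    D=np.array([arm.get_image(n)[1] for _ in range(6)]);D[D==0]=np.nan;d=np.nan_to_num(np.nanmedian(D,0)).astype(np.float32)
    X,p=cloud(n,d,box);Y=(X-seat)@Rs;c=np.array([-.6,-1.15]if n=="top" else [1.3,1.])*1e-3
    rr=np.hypot(*(Y[:,:2]-c).T)*1e3
    for a,b,l,h in((30.5,32,-6,4),(32,33.5,-6,4),(33.5,35,-6,4),(25.5,26.5,-2,9),(26.5,27.5,-2,9),(27.5,28.5,-2,9),(22.5,24.5,30,39.5)):
        m=(rr>a)&(rr<b)&(Y[:,2]*1e3>l)&(Y[:,2]*1e3<h)
        if m.sum()>4:print(n,a,b,m.sum(),np.percentile(Y[m,2]*1e3,[10,25,50,75,90]).round(2))
```

```text
top 30.5 32 45 [-1.36 -0.97 -0.59 -0.08  0.7 ]
top 32 33.5 40 [-1.9  -1.4  -0.71  0.18  0.34]
top 33.5 35 56 [-1.83 -1.27 -0.8  -0.15  0.4 ]
top 25.5 26.5 21 [2.51 2.82 3.28 3.66 4.05]
top 26.5 27.5 18 [2.21 2.88 3.12 3.75 4.39]
top 27.5 28.5 37 [0.22 1.08 3.15 3.75 4.23]
top 22.5 24.5 79 [31.39 33.16 35.36 35.96 36.62]
scene 30.5 32 20 [-2.58 -2.5  -2.29 -2.19 -1.68]
scene 32 33.5 9 [-2.63 -2.48 -2.43 -2.27 -2.08]
scene 33.5 35 20 [-3.07 -2.77 -2.37 -2.3  -2.16]
scene 25.5 26.5 8 [1.33 1.48 1.56 1.64 1.72]
scene 26.5 27.5 6 [1.44 1.61 1.71 1.79 1.85]
scene 27.5 28.5 13 [-1.06 -0.61  1.39  1.57  1.89]
scene 22.5 24.5 59 [31.21 31.98 33.61 34.26 36.38]
```

Run:
```python
from h import *
a=cv2.imread('pics/top0.png');b=cv2.imread('pics/top5.png');d=cv2.absdiff(a,b).max(2)
for nm,(u,v) in dict(mug=(325,257),reel=(438,249),driver=(390,262),pump=(258,262),paddle=(193,138),filter=(466,171),adapter=(231,188)).items(): print(nm,np.percentile(d[v-22:v+22,u-16:u+16],90))
print(arm.finish_job())
```

```text
mug 11.0
reel 10.299999999999955
driver 11.0
pump 128.0
paddle 11.0
filter 11.0
adapter 12.0
the job is handed in; nothing more can be done
None
```

The cup is back in the blue holder, flange on the rim with the lip at the red mark. I released it and handed the job in at about 23 s; no verdict was reported.

- **Entry:** The cup went in square with its lip a quarter turn from the mark, with no measurable side load. I twisted it down with about 12 N along the bore. A hard stop at about 35 N showed it had reached the rim.
- **Tug:** I pulled it straight out with about 10–11 N, a little over the 8 N you asked for, and it held. I then pressed it home again with a small twist and let go with 0 N on the tool.
- **Final position:** Both cameras put the cup on the holder's axis within about 1 mm, with the lip within a few degrees of the mark. The flange top measured 3.9–4.0 mm above the rim against a nominal 3.5 mm. So it may sit up to about 0.5 mm proud, which is within the depth noise and the 1.5 mm limit.
- **Other items:** The before-and-after top picture showed no change at six of the seven. The pump's spot did differ. I think that is the robot arm hiding it in the later top view. The later scene picture shows the pump lying where it was, and the robot did not come near it, but I took no separate measurement of it.

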